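Lay the standing hand stamps in their matching rests

ROBOT

A 6-joint arm with a two-finger parallel gripper is mounted at the origin on a cart in front of the work surface, level with it; the furniture and walls round the work are solid. World frame = base frame: x ahead of the robot, y to its left, z up, the work surface at z = 0. Lengths are in m, angles in degrees, forces in N, time in s.
With the tool pointing down it reaches from about 0.275 to 0.975 m from the base axis. Payload 8.4 kg.
Tool frame: the origin (TCP) lies at the very end of the fingers, on their centre line; the grasp point (between the pads) lies 19 mm behind it (pinch_z is the distance from the TCP to the grasp point, in m); z points along the fingers, y is the direction in which the jaws open and shut (so a half turn about z gives the same grasp; the last joint's range is limited). The gripper opens to 92 mm and grips with 3 to 60 N. Pads are 20 mm wide; open, the fingers measure 128 mm over their backs; the gripper's body (75 mm by 189 mm) begins 69 mm behind the grasp point.
Start: joints at [-74.622, 20.225, 93.587, -0, 66.188, -0.138], TCP at [0.167, -0.602, 0.184] pointing down, gripper open.
Joint ranges: [-150.9, 150.9], [-52.94, 120.26], [3.33, 152.33], [-74.26, 254.26], [0, 154.13], [-172.89, 172.89]. Speed limits (degrees/s): [127.2, 127.2, 159.86, 180, 180, 180].

INTERFACE

Orientations are given as [roll, pitch, yaw] about the fixed x, y, z axes, in that order (R = Rz(yaw) Ry(pitch) Rx(roll)).
In Python, from cell import * gives the robot as it stands.
- The arm moves only by the tool drive_tool, never from a script. Its argument "rows" is text: rows parted by semicolons, each of 6 numbers parted by spaces: the shift along the world's x, y, z as a fraction of full scale, then the turn, a rotation vector about the world's x, y, z as a fraction of full scale. A call has 1 to 5 rows; each row is the pose to reach, as a shift and turn from the pose commanded when the call began; what a row does not reach only later rows make up. Full scale, the value 1, is 0.12 m for a shift and pi/4 rad for a turn. A row lasts 1/12 s, in which the tool goes at most 41.7 mm and 7.16 degrees, less where a joint would pass 70% of its speed; a pose out of reach is approached as far as the arm can. A call with a number of a shift or a turn outside -1 to 1 is refused whole. A call with a gripper value outside its range is refused whole. "jaw" is the opening, from 0 (shut) to 1 (fully open), set as the call begins (left out, the last holds). The fingers move at their own pace and stop on an object; "force" is the grip in N (left out, the last holds). Time passes only in rows, so rows that repeat a pose let the fingers close. It gives the time, the measured TCP pose, the force and the opening at its end, in the units of the state.
- sense(): the state, without advancing time (a new reading comes with each control period).
- grab_frame(name): name is "side" or "top"; returns a dict with "image" (400x640x3 uint8, red, green, blue), "fx", "fy", "cx", "cy" (pixels), "dist_coeffs" ([k1, k2, p1, p2, k3] as OpenCV has them; the pictures are not rectified), "position" and "attitude" of the camera in the world. Camera axes: x right, y down, z forward; pixel columns grow to the right and rows downward; lengths in m; the calibration is good to about 2 mm. A picture is of the moment at which its call begins. There is no depth.
- job_done(): hands the job in, once; it reports no verdict.
Trained networks look in the newest picture that a camera, given by its name, has taken for a name from the list of things; names that differ only in an ending like _2 or _b are one class to them, and where a whole thing is asked for, a point or a joint stands for the part that bears it (a point fixed in the world has none). Each returns a list of dicts, best first, with "confidence" (0 to 1); they miss things now and then, are a little off and sometimes report something else, mostly with a low value. They report only what shows in the picture. A call takes as long as a camera call.
- recognise(camera, label): "at" ([x, y, z] in m, in world coordinates, good to about 4 mm: the middle of the surface that is visible of it).
- silhouettes(camera, label): "region" (400x640 bool, what is visible of it).
The state is a dict: "time_s": time; "qpos": joint angles; "qd": joint speeds; "joint_torque": joint torques, N m; "tcp_pos": TCP position; "orientation": TCP orientation; "force": force on the tool from outside, world axes, zero at the start; "moment": the same for the moment, N m; "grip_width": finger opening in m.
Only numpy, scipy, OpenCV 4.12 (cv2) and the standard library are available. Lean on these libraries where they do the work, as an engineer would, in place of code of your own. Each camera call takes 0.05 s, during which the arm holds its last target.

TASK

Two turned hand stamps stand upright among the things on the bench. Lay each one down in the sloping rest made for its size, the long stamp in the longest rest and the short stamp in the shortest, with its brass foot down at the stop plate and its knob at the raised end; lay them down gently rather than dropping them, leave the middle-sized rest empty, and do not shift the pen pot, the wax tin or the small bottle.

Things in the scene. Friction and masses are not known exactly. Their poses are not given: they have to be found in the camera images.
- stamp_long_mid (a point): centre of the long slim hand stamp, 52 mm above its foot; z axis from foot to knob. Round turned pale wood, 104 mm long, 30 mm across, 100 g, with a 10 mm brass foot of the same width; the top 22 mm are a narrower neck and knob, the rest is a plain cylinder. Starts upright on its foot. Belongs in the longest rest
- stamp_short_mid (a point): centre of the short thick hand stamp, 36 mm above its foot; z axis from foot to knob. Round turned pale wood, 72 mm long, 40 mm across, 100 g, with a 10 mm brass foot of the same width; the top 22 mm are a narrower neck and knob, the rest is a plain cylinder. Starts upright on its foot. Belongs in the shortest rest
- seat_long (a point): longest rest (the mate of the long stamp): where the centre of a stamp 104 mm long and 30 mm across is when it lies in the rest's trough with its foot against the stop; 48 mm above the table. z axis runs up the trough from stop to raised end, 75 degrees from vertical. The knob and neck stick out past the raised end
- seat_short (a point): shortest rest (the mate of the short stamp): where the centre of a stamp 72 mm long and 40 mm across is when it lies in the rest's trough with its foot against the stop; 48 mm above the table. z axis runs up the trough from stop to raised end, 75 degrees from vertical. The knob and neck stick out past the raised end
- seat_mid (a point): middle-sized rest (whose stamp is away; it stays empty): where the centre of a stamp 88 mm long and 35 mm across is when it lies in the rest's trough with its foot against the stop; 48 mm above the table. z axis runs up the trough from stop to raised end, 75 degrees from vertical. The knob and neck stick out past the raised end
- rest_long: longest of three like wooden rests, fixed to the table: base board 114 x 44 x 8 mm, two posts, and a 80 mm long V trough sloping 15 degrees with a stop plate at its low end. The trough is about 28 mm wide, narrower than its 30 mm stamp, so fingers fit down both sides. Origin under its middle on the table; x points to the raised end
- rest_short: shortest of three like wooden rests, fixed to the table: base board 82 x 44 x 8 mm, two posts, and a 48 mm long V trough sloping 15 degrees with a stop plate at its low end. The trough is about 35 mm wide, narrower than its 40 mm stamp, so fingers fit down both sides. Origin under its middle on the table; x points to the raised end
- rest_mid: middle-sized one of three like wooden rests, fixed to the table: base board 98 x 44 x 8 mm, two posts, and a 64 mm long V trough sloping 15 degrees with a stop plate at its low end. The trough is about 32 mm wide, narrower than its 35 mm stamp, so fingers fit down both sides. Origin under its middle on the table; x points to the raised end
- pen_pot_mid (a point): white pot with pens, about 88 mm across, 153 mm high with the pens, loose, to be left alone. Point on its axis 50 mm above the table
- wax_tin_mid (a point): round tin, 72 mm across, 35 mm high, loose, to be left alone. Point on its axis 15 mm above the table
- small_bottle_mid (a point): small bottle with a long dark cap, 31 mm across, 79 mm high, loose, to be left alone. Point on its axis 40 mm above the table

How it is judged:
By the outcome, as a careful person would: the job done as asked, in the order asked, and still so for the second after the job is handed in, with the robot touching nothing.
It also fails if it takes over 61 s, if anything falls off the work surface, if the arm or the gripper's body presses on something with over 40 N, if the wrist force passes 120 N, or if a joint passes its speed limit or range.

## Working session

There is one attempt and no reset: what is moved stays moved. The work goes in short steps, Python scripts to look and compute and a tool call to move; the robot and the scene stay as the last step left them, time stands still between calls to the robot, and variables do not carry over. Pictures are saved under pics/ and viewed, and the job is handed in when it is done.

Besides the shell and the picture viewer there is one more tool, called after "Emit:" as a command line: name --argument value ..., lists and objects as JSON in quotes. drive_tool: Moves the arm, as the interface text tells. Its arguments: {"type":"object","properties":{"rows":{"type":"string"},"jaw":{"type":"number"},"force":{"type":"number"}},"required":["rows"]}

```bash
ls; mkdir -p pics; python3 - <<'E'
from cell import *
import cv2
s=sense();print(s['time_s'],s['tcp_pos'],s['orientation'],s['grip_width'])
for n in("side","top"):
    f=grab_frame(n);cv2.imwrite(f"pics/{n}0.png",f["image"][:,:,::-1])
    print(n,[f[k] for k in("fx","fy","cx","cy","dist_coeffs","position","attitude")])
    for l in["stamp_long_mid","stamp_short_mid","rest_long","rest_short","rest_mid","pen_pot_mid","wax_tin_mid","small_bottle_mid"]:
        print(l,[(r["confidence"],r["at"]) for r in recognise(n,l)][:3])
print(sense()['time_s'])
E
```

```text
pics
0.0 [ 0.16706973 -0.60169007  0.18326804] [-1.79919458e+02 -2.17850873e-03  1.55165879e+01] 0.09195422394653721
side [367.40062287490497, 367.40062287490497, 323.27544671529444, 201.4539993827331, array([-0.01602661,  0.        ,  0.        ,  0.        ,  0.        ]), array([0.54789978, 0.70632665, 0.50191895]), array([-121.95114767,    0.65699466,  179.69951776])]
stamp_long_mid [(0.65, [0.4227, -0.3004, 0.0577])]
stamp_short_mid [(0.77, [0.6068, -0.0925, 0.0394]), (0.59, [0.4232, -0.2995, 0.0553])]
rest_long [(0.64, [0.4523, 0.2848, 0.0206]), (0.53, [0.604, 0.0687, 0.0199])]
rest_short [(0.75, [0.5997, 0.0708, 0.022])]
rest_mid [(0.72, [0.4833, 0.0442, 0.0205]), (0.22, [0.6023, 0.0696, 0.0183])]
pen_pot_mid [(0.69, [0.5166, -0.1698, 0.0748])]
wax_tin_mid [(0.72, [0.6104, -0.2819, 0.0323])]
small_bottle_mid [(0.69, [0.443, -0.1276, 0.0329])]
top [493.9192373732487, 493.9192373732487, 320.95521156876816, 197.81535239647621, array([-0.1236467,  0.       ,  0.       ,  0.       ,  0.       ]), array([ 0.40227467, -0.01757871,  1.25532331]), array([-173.30037862,   -1.5581787 ,  -88.54521437])]
stamp_long_mid [(0.74, [0.4259, -0.3055, 0.0849])]
stamp_short_mid [(0.64, [0.6059, -0.1061, 0.0691])]
rest_long [(0.57, [0.448, 0.2599, 0.0107])]
rest_short []
rest_mid [(0.83, [0.4776, 0.0252, 0.0193])]
pen_pot_mid [(0.62, [0.5168, -0.1985, 0.067])]
wax_tin_mid [(0.94, [0.6091, -0.3087, 0.04])]
small_bottle_mid [(0.42, [0.4351, -0.1326, 0.039])]
0.9
```

View images.

View pics/side0.png

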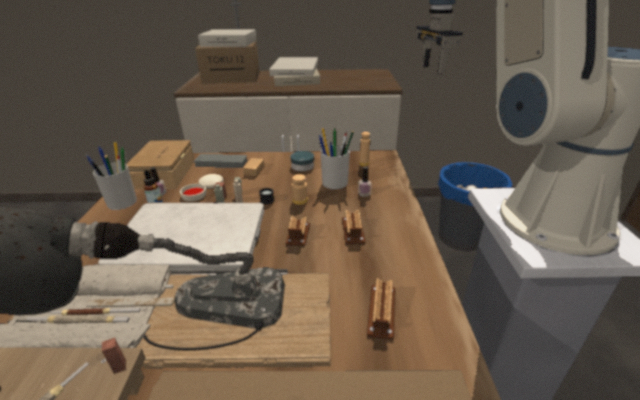

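View pics/top0.png

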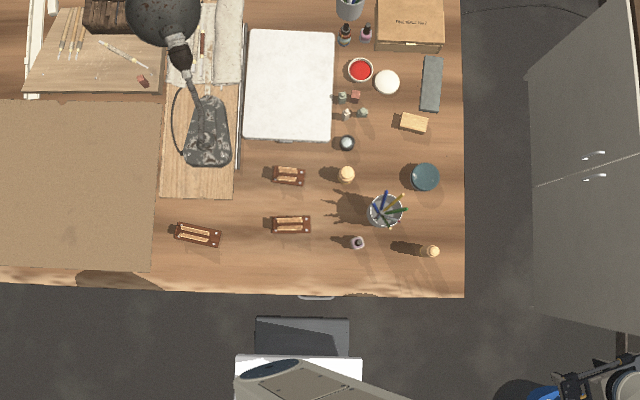

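```bash
python3 - <<'E'
import cv2,numpy as np
a=cv2.imread("pics/top0.png");b=cv2.imread("pics/side0.png")
c=cv2.resize(a[150:265,165:325],None,fx=5,fy=5,interpolation=cv2.INTER_CUBIC)
cv2.imwrite("pics/topz.png",c)
c=cv2.resize(b[200:350,270:420],None,fx=4,fy=4,interpolation=cv2.INTER_CUBIC)
cv2.imwrite("pics/sidez.png",c)
c=cv2.resize(a[150:265,320:450],None,fx=5,fy=5,interpolation=cv2.INTER_CUBIC)
cv2.imwrite("pics/topz2.png",c)
E
```

```text
(no output)
```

View pics/topz.png

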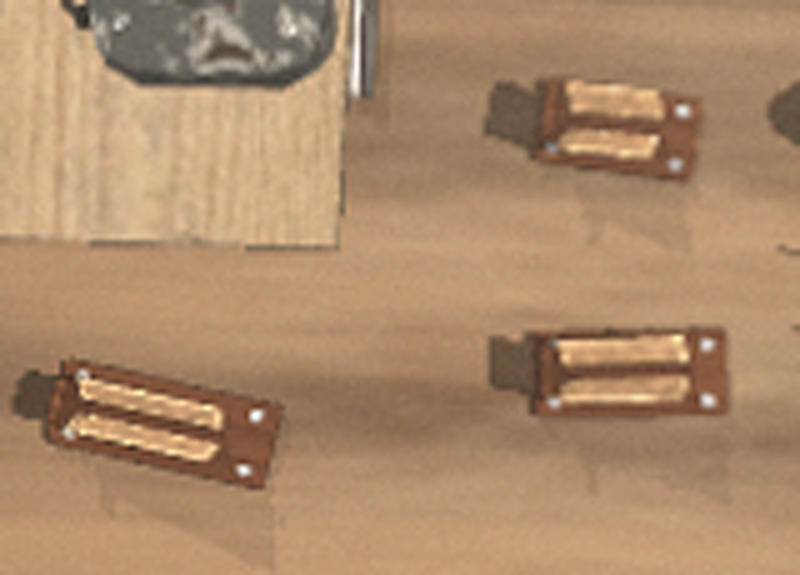

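View pics/sidez.png

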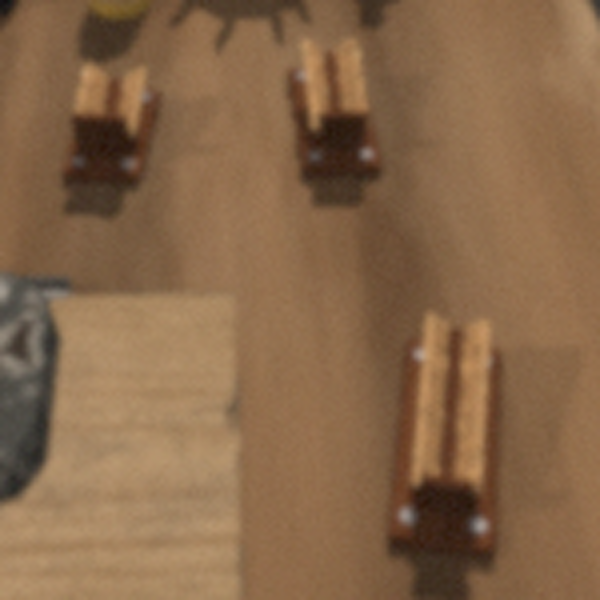

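View pics/topz2.png

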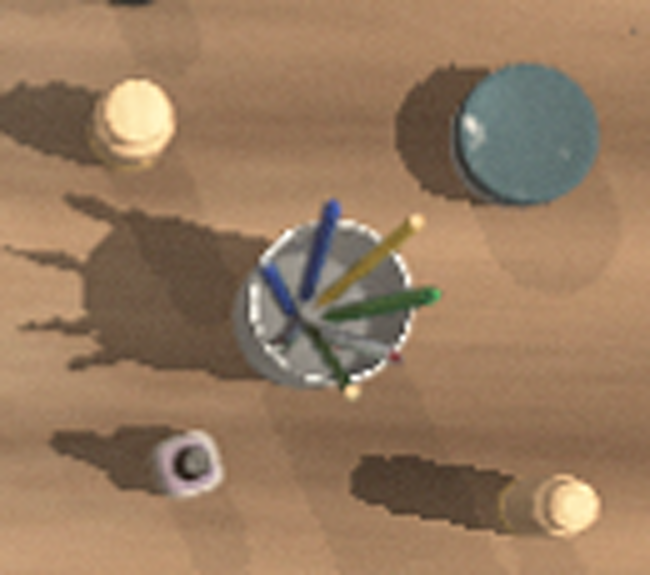

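```bash
cat > h.py <<'E'
import numpy as np,cv2,json
from scipy.spatial.transform import Rotation as R
C={"side":(367.40062,323.27545,201.454,-0.01602661,[0.54789978,0.70632665,0.50191895],[-121.95114767,0.65699466,179.69951776]),
"top":(493.91924,320.95521,197.81535,-0.1236467,[0.40227467,-0.01757871,1.25532331],[-173.30037862,-1.5581787,-88.54521437])}
def ray(n,uv):
    f,cx,cy,k,p,a=C[n];K=np.array([[f,0,cx],[0,f,cy],[0,0,1.]])
    x=cv2.undistortPoints(np.array([[uv]],float),K,np.array([k,0,0,0,0]))[0,0]
    d=R.from_euler('xyz',a,degrees=True).apply([x[0],x[1],1]);return np.array(p),d/np.linalg.norm(d)
def proj(n,P):
    f,cx,cy,k,p,a=C[n];K=np.array([[f,0,cx],[0,f,cy],[0,0,1.]])
    Rc=R.from_euler('xyz',a,degrees=True).inv();P=np.atleast_2d(P).astype(float)
    q=Rc.apply(P-np.array(p));return cv2.projectPoints(q,np.zeros(3),np.zeros(3),K,np.array([k,0,0,0,0]))[0][:,0]
def tri(a,b):
    p1,d1=ray("top",a);p2,d2=ray("side",b)
    t=np.linalg.lstsq(np.c_[d1,-d2],p2-p1,rcond=None)[0]
    A=p1+t[0]*d1;B=p2+t[1]*d2;return (A+B)/2,np.linalg.norm(A-B)*1000
def onz(n,uv,z):
    p,d=ray(n,uv);return p+d*(z-p[2])/d[2]
E
python3 - <<'E'
from h import *
T=lambda x,y:(165+(x-2)/5,150+(y-2)/5)
S=lambda x,y:(270+(x-1.5)/4,200+(y-1.5)/4)
print("long trough +y wings",tri(T(84,383),S(420,483)),tri(T(70,430),S(485,490)))
print("long trough -y wings",tri(T(222,408),S(432,318)),tri(T(213,455),S(488,322)))
print("mid +y",tri(T(555,345),S(318,128)),tri(T(555,390),S(368,122)))
print("mid -y",tri(T(688,342),S(308,45)),tri(T(688,390),S(352,45)))
print("short +y",tri(T(568,92),S(80,112)),tri(T(562,145),S(135,130)))
print("short -y",tri(T(662,98),S(90,68)),tri(T(658,150),S(143,72)))
for nm,c in dict(long=[(70,358),(285,405),(265,488),(45,440)],mid=[(535,328),(727,328),(727,412),(530,414)],short=[(545,76),(700,98),(690,178),(532,160)]).items():
    P=np.array([onz("top",T(*q),0.008) for q in c]);
    print(nm,"base top-corner",P[:,:2].round(4).tolist(),"c",P.mean(0).round(4),[np.linalg.norm(P[i]-P[i-1]).round(4) for i in range(4)])
E
```

```text
long trough +y wings (array([0.46698239, 0.30108254, 0.01880845]), np.float64(0.769878085055406)) (array([0.44230429, 0.30658251, 0.02082587]), np.float64(0.9095696765564703))
long trough -y wings (array([0.45476743, 0.22672212, 0.03894887]), np.float64(1.200132396646754)) (array([0.4310158 , 0.23011278, 0.03947066]), np.float64(2.2469494300168216))
mid +y (array([0.4931196 , 0.06441019, 0.02344013]), np.float64(1.5160478509337816)) (array([0.4682651 , 0.06371714, 0.02689797]), np.float64(2.9147410749250926))
mid -y (array([ 0.49528205, -0.00200304,  0.03369178]), np.float64(0.6534630358234867)) (array([ 0.47066261, -0.00257597,  0.03306291]), np.float64(1.090628260122687))
short +y (array([0.62071935, 0.06189633, 0.03405552]), np.float64(3.936299622179119)) (array([0.59328703, 0.06459275, 0.02388982]), np.float64(0.1228586375195503))
short -y (array([0.61912677, 0.01479133, 0.0307432 ]), np.float64(2.949900642925329)) (array([0.5909467 , 0.01604682, 0.02875556]), np.float64(0.9994092132306045))
long base top-corner [[0.4796, 0.3118], [0.4592, 0.2009], [0.4171, 0.2091], [0.4377, 0.3224]] c [0.4484 0.2611 0.008 ] [np.float64(0.0432), np.float64(0.1128), np.float64(0.0429), np.float64(0.1151)]
mid base top-corner [[0.5018, 0.076], [0.5046, -0.0212], [0.462, -0.0223], [0.4583, 0.0769]] c [0.4817 0.0273 0.008 ] [np.float64(0.0435), np.float64(0.0972), np.float64(0.0425), np.float64(0.0993)]
short base top-corner [[0.6313, 0.0757], [0.6222, -0.004], [0.5807, -0.0002], [0.5876, 0.0807]] c [0.6055 0.038  0.008 ] [np.float64(0.044), np.float64(0.0802), np.float64(0.0417), np.float64(0.0811)]
```

```bash
python3 - <<'E'
from cell import *
import cv2,numpy as np
from h import *
from scipy.optimize import minimize
m={}
for n in("side","top"):
    grab_frame(n)
    for l in("stamp_long_mid","stamp_short_mid"):
        r=silhouettes(n,l)
        for q in r[:2]:
            ys,xs=np.nonzero(q["region"]);print(n,l,q["confidence"],xs.min(),xs.max(),ys.min(),ys.max(),len(xs))
        m[n+l]=r[0]["region"] if r else np.zeros((400,640),bool)
np.savez("m.npz",**m)
th=np.linspace(0,2*np.pi,24,endpoint=False)
def ren(n,P,L,r):
    # upsampled x4
    im=np.zeros((1600,2560),np.uint8)
    segs=[(0,L-22,r,r),(L-22,L-12,r*.6,r*.6),(L-14,L,r*.75,r*.75)]
    for a,b,ra,rb in segs:
        pts=np.vstack([np.c_[P[0]+q*np.cos(th),P[1]+q*np.sin(th),np.full(24,P[2]+z)] for z,q in((a,ra),(b,rb)) ])
        uv=proj(n,pts)*4+1.5
        cv2.fillConvexPoly(im,cv2.convexHull(uv.astype(np.float32)).astype(np.int32),255)
    return cv2.resize(im,(640,400),interpolation=cv2.INTER_AREA)/255.
for l,L,r,x0 in(("stamp_long_mid",.104,.015,[.424,-.305]),("stamp_short_mid",.072,.02,[.606,-.1])):
    for fz in(0,1):
        f=lambda p:sum(np.abs(ren(n,[p[0],p[1],p[2] if fz else 0],L,r)-m[n+l]).sum() for n in("side","top"))
        s=minimize(f,x0+[0]*fz,method="Nelder-Mead",options=dict(initial_simplex=np.array([x0+[0]*fz]+[list(np.array(x0+[0]*fz)+.012*np.eye(2+fz)[i]) for i in range(2+fz)]),xatol=2e-4))
        print(l,s.x.round(4),s.fun)
    for n in("side","top"):print(n,"IoUish",np.abs(ren(n,[*s.x[:2],0],L,r)-m[n+l]).sum(),m[n+l].sum())
T=lambda x,y:(320+(x-2)/5,150+(y-2)/5)
print("knob tops at known z",onz("top",T(138,110),.072),onz("top",T(572,503),.104))
print("dark jar",onz("top",(347,143),.03),"pot rim",onz("top",T(330,302),.1),"bottle",onz("top",T(190,463),.07),"tin",onz("top",T(528,132),.035))
print(sense()['time_s'])
E
```

```text
side stamp_long_mid 0.83 360 370 132 166 312
side stamp_short_mid 0.9 291 307 174 204 464
top stamp_long_mid 0.64 420 438 245 256 194
top stamp_short_mid 0.68 337 353 166 183 241
stamp_long_mid [ 0.4218 -0.3168] 2607.4509803921565
stamp_long_mid [ 0.4213 -0.3154  0.0037] 2612.7372549019606
side IoUish 1980.8313725490195 312
top IoUish 691.8549019607842 194
stamp_short_mid [ 0.6086 -0.1101] 3245.8588235294114
stamp_short_mid [ 0.6094 -0.1092  0.0048] 3246.247058823529
side IoUish 2676.098039215686 464
top IoUish 630.7686274509804 241
knob tops at known z [ 0.60813979 -0.10846224  0.072     ] [ 0.42189731 -0.31448974  0.104     ]
dark jar [ 0.68911569 -0.10984462  0.03      ] pot rim [ 0.51417844 -0.19902745  0.1       ] bottle [ 0.43759379 -0.13697336  0.07      ] tin [ 0.60959338 -0.30955491  0.035     ]
1.2
```

```bash
python3 - <<'E'
import cv2,numpy as np
from h import *
from scipy.optimize import minimize
m=np.load("m.npz")
th=np.linspace(0,2*np.pi,24,endpoint=False)
def ren(n,P,L,r):
    im=np.zeros((1600,2560),np.uint8)
    segs=[(0,L-.022,r,r),(L-.022,L-.012,r*.6,r*.6),(L-.014,L,r*.75,r*.75)]
    for a,b,ra,rb in segs:
        pts=np.vstack([np.c_[P[0]+q*np.cos(th),P[1]+q*np.sin(th),np.full(24,P[2]+z)] for z,q in((a,ra),(b,rb)) ])
        uv=proj(n,pts)*4+1.5
        cv2.fillConvexPoly(im,cv2.convexHull(uv.astype(np.float32)).astype(np.int32),255)
    return cv2.resize(im,(640,400),interpolation=cv2.INTER_AREA)/255.
for l,L,r,x0 in(("stamp_long_mid",.104,.015,[.424,-.305]),("stamp_short_mid",.072,.02,[.606,-.1])):
    for cams in(("side","top"),("side",),("top",)):
      for fz in(0,1):
        f=lambda p:sum(np.abs(ren(n,[p[0],p[1],p[2] if fz else 0],L,r)-m[n+l]).sum() for n in cams)
        x=x0+[0]*fz
        s=minimize(f,x,method="Nelder-Mead",options=dict(initial_simplex=np.array([x]+[list(np.array(x)+.012*np.eye(2+fz)[i]) for i in range(2+fz)]),xatol=2e-4))
        print(l,cams,s.x.round(4),s.fun)
E
```

```text
stamp_long_mid ('side', 'top') [ 0.4219 -0.3146] 73.27843137254902
stamp_long_mid ('side', 'top') [ 0.422  -0.3188 -0.005 ] 58.45490196078431
stamp_long_mid ('side',) [ 0.4231 -0.3088] 35.294117647058826
stamp_long_mid ('side',) [ 0.42   -0.3369 -0.0127] 25.36078431372549
stamp_long_mid ('top',) [ 0.4213 -0.3158] 26.70980392156863
stamp_long_mid ('top',) [ 0.4212 -0.3112  0.0148] 31.96078431372549
stamp_short_mid ('side', 'top') [ 0.6105 -0.1079] 79.74509803921569
stamp_short_mid ('side', 'top') [ 0.6104 -0.1085 -0.0028] 68.2
stamp_short_mid ('side',) [ 0.6113 -0.1048] 35.81960784313726
stamp_short_mid ('side',) [ 0.6111 -0.1018  0.0018] 36.501960784313724
stamp_short_mid ('top',) [ 0.6088 -0.108 ] 18.96078431372549
stamp_short_mid ('top',) [ 0.6062 -0.1072  0.0131] 22.09019607843137
```

```bash
cat >> h.py <<'E'
def Rt(az,tilt):
    """tool rotation: x branch yaw=az+180, tool z tilted from down toward azimuth az by tilt (deg)"""
    a=np.radians(az);A=np.array([np.cos(a),np.sin(a),0]);
    base=R.from_euler('xyz',[180,0,az+180],degrees=True)
    k=np.cross([0,0,-1],A) # rotates down toward A
    return R.from_rotvec(np.radians(tilt)*k)*base
PHI=40
def pose(g,az,tilt,back=0):
    r=Rt(az,tilt);t=r.apply([0,0,1]);return np.array(g)+(.019-back)*t,r
def to(p,r,maxrot=35,frac=None):
    from cell import sense
    s=sense();c=R.from_euler('xyz',s['orientation'],degrees=True)
    v=(r*c.inv()).as_rotvec();d=np.array(p)-s['tcp_pos'];ang=np.degrees(np.linalg.norm(v))
    f=min(1,maxrot/max(ang,1e-6),.12/max(1e-9,abs(d).max())) if frac is None else frac
    print("t",round(s['time_s'],2),"rem mm",(d*1000).round(1),"ang",ang.round(1),"frac",round(f,2),"force",np.round(s['force'],1),"w",round(s['grip_width'],4))
    print("shift",(d/.12).round(3),"turn",(v/(np.pi/4)).round(3)," -> step",(f*d/.12).round(2),(f*v/(np.pi/4)).round(2))
    print("q",np.round(s['qpos'],1))
E
cat > a.py <<'E'
from h import *
import sys
L=np.array([.422,-.314,.052])
p,r=pose(L,-36.7,50,.10)
to(p,r)
E
python3 a.py
```

```text
t 1.2 rem mm [205.  325.3 -79.9] ang 133.0 frac 0.26 force [-0.4  0.4  0.8] w 0.0921
shift [ 1.709  2.711 -0.666] turn [-1.339  0.25   2.623]  -> step [ 0.45  0.71 -0.18] [-0.35  0.07  0.69]
q [-74.6  20.2  93.6   0.   66.2  -0.1]
```

Emit:
drive_tool --rows "0.09 0.14 0 -0.07 0.01 0.14; 0.18 0.28 0 -0.14 0.03 0.28; 0.27 0.42 0 -0.21 0.04 0.41; 0.36 0.57 0 -0.28 0.06 0.55; 0.45 0.7 0 -0.35 0.07 0.69" --jaw 0.7 --force 20

```text
time_s: 1.62
tcp_pos: [0.2218, -0.5172, 0.1841]
orientation: [168.1, 10.8, 46.0]
force: [0.1, -0.3, 0.2]
grip_width: 0.0644
```

```bash
python3 a.py
```

```text
t 1.62 rem mm [150.4 240.3 -80.1] ang 97.7 frac 0.36 force [ 0.1 -0.3  0.2] w 0.0644
shift [ 1.253  2.002 -0.667] turn [-0.98   0.18   1.928]  -> step [ 0.45  0.72 -0.24] [-0.35  0.06  0.69]
q [-62.7   6.5 113.7  -8.7  45.3 -14.5]
```

Emit:
drive_tool --rows "0.09 0.14 0 -0.07 0.01 0.14; 0.18 0.28 0 -0.14 0.03 0.28; 0.27 0.42 0 -0.21 0.04 0.41; 0.36 0.57 0 -0.28 0.05 0.55; 0.45 0.72 0 -0.35 0.06 0.69"

```text
time_s: 2.03
tcp_pos: [0.2759, -0.4307, 0.1843]
orientation: [162.5, 25.7, 75.5]
force: [-0.6, -0.7, 0.8]
grip_width: 0.0648
```

```bash
python3 a.py
```

```text
t 2.03 rem mm [ 96.3 153.8 -80.3] ang 62.7 frac 0.56 force [-0.6 -0.7  0.8] w 0.0648
shift [ 0.803  1.282 -0.669] turn [-0.634  0.119  1.236]  -> step [ 0.45  0.72 -0.37] [-0.35  0.07  0.69]
q [-50.7  -4.5 131.  -21.1  25.5 -23.3]
```

```bash
sed -i 's/-36.7,50,/-36.7,40,/' a.py; python3 a.py
```

```text
t 2.03 rem mm [104.3 147.8 -70.3] ang 61.4 frac 0.57 force [-0.6 -0.7  0.8] w 0.0648
shift [ 0.869  1.232 -0.586] turn [-0.425  0.213  1.279]  -> step [ 0.5   0.7  -0.33] [-0.24  0.12  0.73]
q [-50.7  -4.5 131.  -21.1  25.5 -23.3]
```

Emit:
drive_tool --rows "0.1 0.14 0 -0.05 0.02 0.15; 0.2 0.28 0 -0.1 0.05 0.29; 0.3 0.42 0 -0.14 0.07 0.44; 0.4 0.56 0 -0.19 0.1 0.58; 0.5 0.7 0 -0.24 0.12 0.73"

```text
time_s: 2.45
tcp_pos: [0.3358, -0.3469, 0.1843]
orientation: [169.5, 35.9, 112.0]
force: [-0.4, 0.3, -0.6]
grip_width: 0.0644
```

```bash
python3 a.py
```

```text
t 2.45 rem mm [ 44.5  64.  -70.3] ang 26.4 frac 1 force [-0.4  0.3 -0.6] w 0.0644
shift [ 0.371  0.533 -0.585] turn [-0.184  0.091  0.551]  -> step [ 0.37  0.53 -0.59] [-0.18  0.09  0.55]
q [-41.9  -9.8 139.2 -21.1  14.6 -48.6]
```

Emit:
drive_tool --rows "0.09 0.13 -0.15 -0.05 0.02 0.14; 0.18 0.26 -0.3 -0.09 0.05 0.28; 0.28 0.4 -0.45 -0.14 0.07 0.41; 0.37 0.53 -0.59 -0.18 0.09 0.55; 0.37 0.53 -0.59 -0.18 0.09 0.55"

```text
time_s: 2.87
tcp_pos: [0.3784, -0.2811, 0.1313]
orientation: [179.9, 38.3, 143.0]
force: [5.4, 4.1, 1.6]
grip_width: 0.0643
```

```bash
python3 a.py; sed 's/40,.10/40,.0/' a.py > b.py; python3 b.py; python3 - <<'E'
from cell import *
import cv2
for n in("side","top"):
    f=grab_frame(n);cv2.imwrite(f"pics/{n}1.png",f["image"][:,:,::-1])
E
```

```text
t 2.87 rem mm [  1.8  -1.8 -17.2] ang 1.7 frac 1 force [5.4 4.1 1.6] w 0.0643
shift [ 0.015 -0.015 -0.144] turn [-0.024 -0.028  0.005]  -> step [ 0.02 -0.01 -0.14] [-0.02 -0.03  0.  ]
q [-36.8  -3.1 144.8 -66.   -0.  -23.8]
t 2.87 rem mm [ 53.4 -40.2 -93.8] ang 1.7 frac 1 force [5.4 4.1 1.6] w 0.0643
shift [ 0.445 -0.335 -0.782] turn [-0.024 -0.028  0.005]  -> step [ 0.44 -0.33 -0.78] [-0.02 -0.03  0.  ]
q [-36.8  -3.1 144.8 -66.   -0.  -23.8]
```

View pics/top1.png

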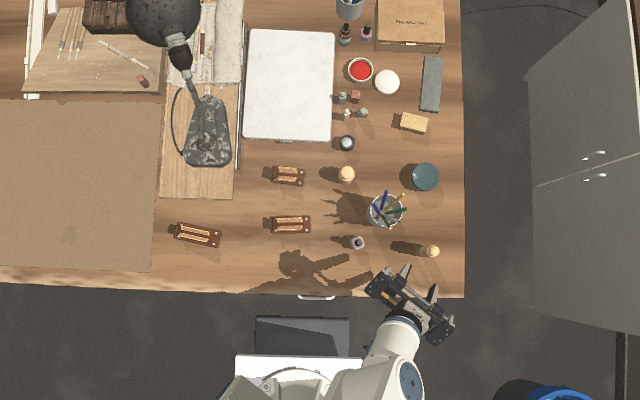

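View pics/side1.png

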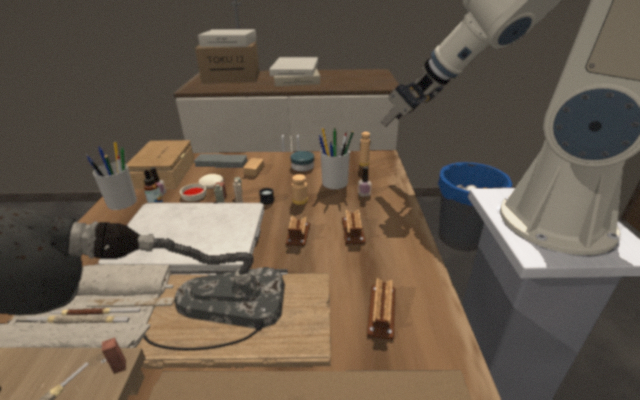

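```bash
cat > k.py <<'E'
from h import *
from scipy.optimize import least_squares,minimize
def fk(q,prm):
    a1,h1,L2,a3,L3,d=prm
    q=np.asarray(q,float)
    ry=lambda a:R.from_rotvec([0,np.radians(a),0]);rz=lambda a:R.from_rotvec([0,0,np.radians(a)])
    r1=rz(q[0]);p=r1.apply([a1,0,h1])
    r2=r1*ry(q[1]);p=p+r2.apply([0,0,L2])
    r3=r2*ry(q[2]);p=p+r3.apply([a3,0,L3])
    r4=r3*rz(q[3])*ry(q[4]);r5=r4*rz(q[5]+90)  # tool x,y
    p=p+r5.apply([0,0,d])
    return p,r5
E
cat > fit.py <<'E'
from k import *
D=[([-74.622,20.225,93.587,0,66.188,-.138],[.167,-.602,.184],[-179.92,0,15.5]),
([-62.7,6.5,113.7,-8.7,45.3,-14.5],[.2218,-.5172,.1841],[168.1,10.8,46.0]),
([-50.7,-4.5,131,-21.1,25.5,-23.3],[.2759,-.4307,.1843],[162.5,25.7,75.5]),
([-41.9,-9.8,139.2,-21.1,14.6,-48.6],[.3358,-.3469,.1843],[169.5,35.9,112]),
([-36.8,-3.1,144.8,-66,0,-23.8],[.3784,-.2811,.1313],[179.9,38.3,143])]
def res(x):
    return np.concatenate([fk(q,x)[0]-p for q,p,o in D])
s=least_squares(res,[0,.3,.4,0,.4,.2],ftol=1e-14,xtol=1e-14)
print(s.x.round(4),(res(s.x)*1000).round(1))
for q,p,o in D:
    r=fk(q,s.x)[1];t=R.from_euler('xyz',o,degrees=True);e=(t.inv()*r).as_rotvec(degrees=True)
    print(e.round(1))
E
python3 fit.py
```

```text
[0.0113 0.2902 0.5576 0.0586 0.4857 0.3796] [-1.3 -0.4  0.2 -0.6 -0.3  0.4  0.2  0.4 -0.5 -0.3 -0.4 -0.3 -0.9 -1.3
  0.3]
[-0.1 -0.  -0. ]
[-0. -0. -0.]
[-0.   0.1  0.1]
[ 0.  -0.1 -0. ]
[-0.  0.  0.]
```

```bash
cat >> k.py <<'E'
PR=[0.0113,0.2902,0.5576,0.0586,0.4857,0.3796]
LO=np.array([-150.9,-52.94,3.33,-74.26,0,-172.89]);HI=np.array([150.9,120.26,152.33,254.26,154.13,172.89])
def ik(p,r,seeds=None):
    best=None
    az=np.degrees(np.arctan2(p[1],p[0]))
    seeds=seeds or [[az,0,120,a,40,b] for a in(-50,0,60,150) for b in(-80,0,80)]
    for s in seeds:
        def f(q):
            P,Q=fk(q,PR);return np.r_[(P-p)*10,(r.inv()*Q).as_rotvec()]
        o=least_squares(f,np.clip(s,LO+.1,HI-.1),bounds=(LO,HI),x_scale=30)
        if o.cost<1e-5:
            m=np.min(np.minimum(o.x-LO,HI-o.x)[[1,2,3,4,5]])
            if best is None or m>best[1]:best=(o.x,m)
    return best
E
cat > plan.py <<'E'
from k import *
Lg=np.array([.422,-.314,.050]);Sg=np.array([.609,-.108,.032])
seatL=np.array([.4484,.2611,.048])+.004*np.array([-.18,-.984,0]);seatS=np.array([.6055,.038,.048])+.006*np.array([-.099,-.995,0])
def show(n,g,az,tilt,back=0):
    b=ik(*pose(g,az,tilt,back));print(n,az,tilt,back,None if b is None else (b[0].round(0),round(b[1],0)))
for phi in(45,55,65):
    print("PHI",phi)
    for az in(-60,-36,-10,15): 
        show("L pick",Lg,az,90-phi);show("L pre",Lg,az,90-phi,.08)
    show("L place",seatL,-100.4,15-phi);show("L hover",seatL+[0,0,.08],-100.4,15-phi)
    for az in(-95,-70,-45):
        show("S pick",Sg,az,90-phi);show("S pre",Sg,az,90-phi,.08)
    show("S place",seatS,-95.7,15-phi);show("S hover",seatS+[0,0,.08],-95.7,15-phi)
E
python3 plan.py
```

```text
PHI 45
L pick -60 45 0 (array([-18.,  26., 141., 234.,  36.,  75.]), np.float64(11.0))
L pre -60 45 0.08 (array([-10.,  13., 145., 254.,  34.,  59.]), np.float64(0.0))
L pick -36 45 0 (array([-37.,  25., 145., 178.,  36.,  90.]), np.float64(7.0))
L pre -36 45 0.08 (array([-38.,  10., 151., 177.,  26.,  91.]), np.float64(2.0))
L pick -10 45 0 (array([-58.,  26., 140., 119.,  37., 108.]), np.float64(13.0))
L pre -10 45 0.08 (array([-66.,  14., 143.,  98.,  36., 123.]), np.float64(10.0))
L pick 15 45 0 (array([-65.,  29., 128.,  77.,  46., 122.]), np.float64(24.0))
L pre 15 45 0.08 (array([-73.,  21., 128.,  64.,  52., 131.]), np.float64(24.0))
L place -100.4 -30 0 (array([ 11.,  22., 127.,  58.,  33., -29.]), np.float64(26.0))
L hover -100.4 -30 0 (array([ 11.,  13., 124.,  45.,  41., -13.]), np.float64(28.0))
S pick -95 45 0 (array([ 13.,  42.,  99., -48.,  66.,  49.]), np.float64(27.0))
S pre -95 45 0.08 (array([ 18.,  39.,  95., -43.,  73.,  46.]), np.float64(31.0))
S pick -70 45 0 (array([ 14.,  37., 113., -67.,  50.,  49.]), np.float64(7.0))
S pre -70 45 0.08 (array([ 20.,  31., 1
[... 2390 characters left out ...]
., 130.,  74.,  52., -52.]), np.float64(23.0))
S pick -95 25 0 (array([  4.,  35., 101., -32.,  53.,  30.]), np.float64(43.0))
S pre -95 25 0.08 (array([  7.,  29.,  99., -28.,  61.,  28.]), np.float64(46.0))
S pick -70 25 0 (array([  4.,  30., 110., -40.,  39.,  15.]), np.float64(34.0))
S pre -70 25 0.08 (array([  7.,  23., 109., -34.,  47.,  11.]), np.float64(40.0))
S pick -45 25 0 (array([ -0.,  27., 117., -46.,  25.,  -4.]), np.float64(25.0))
S pre -45 25 0.08 (array([  3.,  18., 118., -36.,  32., -13.]), np.float64(32.0))
S place -95.7 -50 0 (array([-23.,  42., 101.,  52.,  68., -52.]), np.float64(51.0))
S hover -95.7 -50 0 (array([-23.,  35., 101.,  50.,  72., -46.]), np.float64(51.0))
```

```bash
cat >> k.py <<'E'
from scipy.spatial.transform import Slerp
def path(q,p0,r0,p1,r1,n=8,pr=True):
    sl=Slerp([0,1],R.concatenate([r0,r1]))
    for i in range(1,n+1):
        p=p0+(p1-p0)*i/n;b=ik(p,sl(i/n),[q])
        if b is None: print(i,"FAIL from",np.round(q));return None
        if pr:print(i,b[0].round(0),"step",np.abs(b[0]-q).max().round(0))
        q=b[0]
    return q
E
cat > pl2.py <<'E'
from k import *
q0=[-36.8,-3.1,144.8,-66,0.2,-23.8]
p0=np.array([.3784,-.2811,.1313]);r0=R.from_euler('xyz',[179.9,38.3,143],degrees=True)
Lg=np.array([.422,-.314,.050])
p1=np.array([.34,-.33,.2]);r1=Rt(-15,12)
q=ik(p1,r1,[[-45,0,125,0,50,-110],[-45,0,125,10,50,-130]])[0];print(q.round(0))
q=path(np.array(q0),p0,r0,p1,r1)
p2,r2=pose(Lg,15,45,.08)
print("via->pre");q=path(q if q is not None else ik(p1,r1)[0],p1,r1,p2,r2)
print(p2,(r2*r1.inv()).as_rotvec(degrees=True))
E
python3 pl2.py
```

```text
[ -50.   -1.  118.    9.   53. -129.]
1 [ -40.   -5.  142.   19.    9. -114.] step 90.0
2 [ -43.   -6.  139.   18.   16. -117.] step 8.0
3 [ -45.   -6.  135.   17.   24. -120.] step 7.0
4 [ -46.   -5.  132.   15.   30. -122.] step 7.0
5 [ -48.   -5.  128.   13.   36. -124.] step 6.0
6 [ -49.   -4.  125.   12.   42. -126.] step 6.0
7 [ -49.   -2.  122.   10.   48. -128.] step 5.0
8 [ -50.   -1.  118.    9.   53. -129.] step 5.0
via->pre
1 [ -53.   -0.  121.   15.   49. -140.] step 11.0
2 [ -56.    1.  123.   22.   46. -152.] step 12.0
3 [ -59.    2.  125.   31.   44. -166.] step 13.0
4 FAIL from [ -59.    2.  125.   31.   44. -166.]
[ 0.38033623 -0.32516377  0.09313351] [-9.78371778e-15 -3.33713847e+01  2.91585295e+01]
```

```bash
cat > jw.py <<'E'
# usage: jw.py q1..q6 : numbers for reaching fk(q)
from k import *
import sys
q=[float(x) for x in sys.argv[1:7]]
p,r=fk(q,PR);print(p.round(3));to(p,r)
E
python3 jw.py -42 -5 136 -15 22 -77
```

```text
[ 0.322 -0.339  0.148]
t 2.97 rem mm [-56.6 -58.   16.6] ang 14.0 frac 1 force [-0.7  0.   0.5] w 0.0643
shift [-0.471 -0.483  0.138] turn [ 0.061  0.258 -0.161]  -> step [-0.47 -0.48  0.14] [ 0.06  0.26 -0.16]
q [-3.680e+01 -3.200e+00  1.448e+02 -6.570e+01  1.000e-01 -2.410e+01]
```

Emit:
drive_tool --rows "-0.1 -0.1 0.1 0.01 0.05 -0.03; -0.2 -0.2 0.2 0.02 0.1 -0.06; -0.3 -0.3 0.3 0.04 0.16 -0.1; -0.4 -0.4 0.3 0.05 0.21 -0.13; -0.47 -0.48 0.3 0.06 0.26 -0.16"

```text
time_s: 3.38
tcp_pos: [0.3232, -0.3381, 0.1652]
orientation: [-173.9, 28.6, 139.0]
force: [-1.1, -2.3, -1.1]
grip_width: 0.0643
```

```bash
python3 jw.py -45 -5 130 0 35 -65
```

```text
[ 0.323 -0.323  0.162]
t 3.38 rem mm [-0.2 15.1 -2.8] ang 29.8 frac 1 force [-1.1 -2.3 -1.1] w 0.0643
shift [-0.002  0.126 -0.023] turn [ 0.365 -0.123 -0.54 ]  -> step [-0.    0.13 -0.02] [ 0.37 -0.12 -0.54]
q [-41.7  -7.3 135.5 -14.4  23.7 -77.4]
```

```bash
python3 - <<'E'
from k import *
W=[[-45,-5,130,0,35,-50],[-48,-3,130,10,38,-20],[-51,0,130,18,40,10],[-55,3,129,28,42,40],[-60,8,129,38,44,70],[-66,14,128,50,48,100],[-73,21,128,64,52,131]]
for w in W:
    p,r=fk(w,PR);print(w,p.round(3),r.apply([0,0,1]).round(2))
E
python3 jw.py -45 -5 130 0 35 -50
```

```text
[-45, -5, 130, 0, 35, -50] [ 0.323 -0.323  0.162] [ 0.24 -0.24 -0.94]
[-48, -3, 130, 10, 38, -20] [ 0.321 -0.296  0.144] [ 0.26 -0.12 -0.96]
[-51, 0, 130, 18, 40, 10] [ 0.322 -0.278  0.126] [ 0.28 -0.03 -0.96]
[-55, 3, 129, 28, 42, 40] [ 0.34  -0.277  0.123] [ 0.35  0.05 -0.94]
[-60, 8, 129, 38, 44, 70] [ 0.346 -0.275  0.106] [ 0.42  0.14 -0.9 ]
[-66, 14, 128, 50, 48, 100] [ 0.365 -0.289  0.101] [ 0.53  0.2  -0.82]
[-73, 21, 128, 64, 52, 131] [ 0.38  -0.322  0.096] [ 0.68  0.19 -0.71]
[ 0.323 -0.323  0.162]
t 3.38 rem mm [-0.2 15.1 -2.8] ang 44.3 frac 0.79 force [-1.1 -2.3 -1.1] w 0.0643
shift [-0.002  0.126 -0.023] turn [ 0.449 -0.231 -0.845]  -> step [-0.    0.1  -0.02] [ 0.35 -0.18 -0.67]
q [-41.7  -7.3 135.5 -14.4  23.7 -77.4]
```

Emit:
drive_tool --rows "0 0.03 0 0.07 -0.04 -0.13; 0 0.05 0 0.14 -0.07 -0.27; 0 0.07 0 0.21 -0.11 -0.4; 0 0.1 0 0.28 -0.14 -0.54; 0 0.1 0 0.35 -0.18 -0.67"

```text
time_s: 3.8
tcp_pos: [0.3256, -0.328, 0.1671]
orientation: [169.8, 19.3, 101.6]
force: [0.2, -0.4, -0.4]
grip_width: 0.0643
```

```bash
python3 jw.py -48 -4 130 8 37 -28
```

```text
[ 0.32  -0.308  0.152]
t 3.8 rem mm [ -5.4  19.9 -14.8] ang 40.6 frac 0.86 force [ 0.2 -0.4 -0.4] w 0.0643
shift [-0.045  0.166 -0.123] turn [ 0.366 -0.217 -0.797]  -> step [-0.04  0.14 -0.11] [ 0.32 -0.19 -0.69]
q [-43.4  -5.5 130.3  -4.3  33.7 -53.6]
```

Emit:
drive_tool --rows "0 0.03 -0.02 0.06 -0.04 -0.14; 0 0.06 -0.04 0.13 -0.08 -0.28; 0 0.09 -0.06 0.19 -0.11 -0.42; -0.04 0.12 -0.08 0.26 -0.15 -0.55; -0.04 0.14 -0.08 0.32 -0.19 -0.69"

```text
time_s: 4.22
tcp_pos: [0.3206, -0.3111, 0.1571]
orientation: [162.5, 4.3, 68.9]
force: [0.0, 0.8, 0.2]
grip_width: 0.0643
```

```bash
python3 jw.py -51 -1 130 16 40 4
```

```text
[ 0.317 -0.284  0.131]
t 4.22 rem mm [ -3.6  26.7 -25.9] ang 47.4 frac 0.74 force [0.  0.8 0.2] w 0.0643
shift [-0.03   0.222 -0.216] turn [ 0.42  -0.128 -0.958]  -> step [-0.02  0.16 -0.16] [ 0.31 -0.09 -0.71]
q [-47.9  -4.2 129.4   6.8  37.5 -32.3]
```

Emit:
drive_tool --rows "0 0.03 0 0.06 -0.02 -0.14; 0 0.06 -0.03 0.12 -0.04 -0.28; 0 0.09 -0.06 0.19 -0.05 -0.43; 0 0.12 -0.06 0.25 -0.07 -0.57; 0 0.14 -0.06 0.31 -0.09 -0.71"

```text
time_s: 4.63
tcp_pos: [0.3212, -0.2947, 0.1503]
orientation: [167.8, -9.1, 36.6]
force: [0.4, 0.2, 0.4]
grip_width: 0.064
```

```bash
python3 jw.py -55 3 129 27 42 35
```

```text
[ 0.336 -0.278  0.122]
t 4.63 rem mm [ 14.4  16.4 -28.8] ang 56.6 frac 0.62 force [0.4 0.2 0.4] w 0.064
shift [ 0.12   0.137 -0.24 ] turn [ 0.508 -0.123 -1.145]  -> step [ 0.07  0.08 -0.15] [ 0.31 -0.08 -0.71]
q [-50.   -2.2 127.8  12.2  42.2  -3.8]
```

Emit:
drive_tool --rows "0 0.02 0 0.06 -0.02 -0.14; 0.02 0.04 0 0.12 -0.03 -0.28; 0.03 0.06 -0.02 0.19 -0.05 -0.43; 0.05 0.08 -0.04 0.25 -0.06 -0.57; 0.07 0.08 -0.05 0.31 -0.08 -0.71"

```text
time_s: 5.05
tcp_pos: [0.3299, -0.2855, 0.1446]
orientation: [-180.0, -17.0, 1.7]
force: [-0.3, -0.4, -0.2]
grip_width: 0.0647
```

```bash
python3 jw.py -60 7 129 37 44 64
```

```text
[ 0.344 -0.278  0.111]
t 5.05 rem mm [ 13.9   7.4 -33.7] ang 64.4 frac 0.54 force [-0.3 -0.4 -0.2] w 0.0647
shift [ 0.116  0.062 -0.281] turn [ 0.625 -0.055 -1.286]  -> step [ 0.06  0.03 -0.15] [ 0.34 -0.03 -0.7 ]
q [-53.5   0.2 126.9  20.   44.8  21.5]
```

Emit:
drive_tool --rows "0.02 0 -0.03 0.07 -0.01 -0.14; 0.03 0 -0.06 0.14 -0.01 -0.28; 0.04 0.02 -0.09 0.2 -0.02 -0.42; 0.06 0.03 -0.12 0.27 -0.02 -0.56; 0.06 0.03 -0.15 0.34 -0.03 -0.7"

```text
time_s: 5.47
tcp_pos: [0.3374, -0.2825, 0.1268]
orientation: [-164.4, -14.1, -34.1]
force: [-0.1, 0.2, -0.3]
grip_width: 0.0644
```

```bash
python3 jw.py -66 14 128 50 48 100; cat > lp.py <<'E'
from h import *
import sys
g=np.array([.422,-.314,float(sys.argv[1])]);p,r=pose(g,15,45,float(sys.argv[2]));to(p,r)
E
python3 lp.py .05 .08
```

```text
[ 0.365 -0.289  0.101]
t 5.47 rem mm [ 27.8  -6.4 -26.2] ang 83.2 frac 0.42 force [-0.1  0.2 -0.3] w 0.0644
shift [ 0.232 -0.054 -0.218] turn [ 0.928  0.039 -1.599]  -> step [ 0.1  -0.02 -0.09] [ 0.39  0.02 -0.67]
q [-57.7   4.4 126.7  28.2  46.   45.2]
t 5.47 rem mm [ 42.9 -42.6 -33.7] ang 133.9 frac 0.26 force [-0.1  0.2 -0.3] w 0.0644
shift [ 0.358 -0.355 -0.281] turn [ 1.628  0.155 -2.487]  -> step [ 0.09 -0.09 -0.07] [ 0.43  0.04 -0.65]
q [-57.7   4.4 126.7  28.2  46.   45.2]
```

```bash
python3 - <<'E'
from k import *
from cell import sense
s=sense()
p1,r1=pose([.422,-.314,.05],15,45,.08)
path(s['qpos'],np.array(s['tcp_pos']),R.from_euler('xyz',s['orientation'],degrees=True),p1,r1)
E
```

```text
1 [-59.   8. 125.  31.  49.  58.] step 12.0
2 [-62.  11. 123.  35.  51.  69.] step 11.0
3 [-64.  13. 123.  38.  53.  80.] step 11.0
4 [-67.  16. 122.  43.  54.  90.] step 10.0
5 [-69.  18. 123.  47.  55. 100.] step 10.0
6 [-71.  19. 124.  53.  55. 110.] step 10.0
7 [-72.  21. 126.  58.  53. 121.] step 10.0
8 [-73.  21. 128.  64.  52. 131.] step 10.0
```

Emit:
drive_tool --rows "0.02 -0.02 0 0.09 0.01 -0.13; 0.04 -0.04 -0.02 0.17 0.02 -0.26; 0.05 -0.05 -0.04 0.26 0.02 -0.39; 0.07 -0.07 -0.06 0.34 0.03 -0.52; 0.09 -0.09 -0.07 0.43 0.04 -0.65"

```text
time_s: 5.88
tcp_pos: [0.348, -0.2937, 0.1184]
orientation: [-153.1, 1.8, -64.8]
force: [0.1, 0.6, -0.1]
grip_width: 0.0644
```

Emit:
drive_tool --rows "0.02 -0.02 0 0.09 0.01 -0.13; 0.04 -0.04 -0.02 0.17 0.02 -0.26; 0.05 -0.05 -0.04 0.26 0.02 -0.39; 0.07 -0.07 -0.06 0.34 0.03 -0.52; 0.09 -0.09 -0.07 0.43 0.04 -0.65"

```text
time_s: 6.3
tcp_pos: [0.3587, -0.3052, 0.11]
orientation: [-151.2, 21.0, -93.8]
force: [0.3, 0.9, 0.3]
grip_width: 0.0639
```

```bash
python3 lp.py .05 .08
```

```text
t 6.3 rem mm [ 21.7 -19.9 -16.9] ang 63.7 frac 0.55 force [0.3 0.9 0.3] w 0.0639
shift [ 0.18  -0.166 -0.141] turn [ 0.772  0.089 -1.183]  -> step [ 0.1  -0.09 -0.08] [ 0.42  0.05 -0.65]
q [-68.7  16.6 121.9  43.4  55.9  90.9]
```

Emit:
drive_tool --rows "0 0 0 0.09 0.01 -0.13; 0.02 -0.02 0 0.17 0.02 -0.26; 0.03 -0.03 -0.02 0.26 0.02 -0.39; 0.04 -0.05 -0.04 0.34 0.04 -0.52; 0.05 -0.09 -0.06 0.42 0.05 -0.65"

```text
time_s: 6.72
tcp_pos: [0.3643, -0.3165, 0.1028]
orientation: [-161.3, 37.9, -128.3]
force: [-0.2, -0.0, 1.1]
grip_width: 0.0647
```

```bash
python3 lp.py .05 .08
```

```text
t 6.72 rem mm [16.  -8.6 -9.7] ang 28.8 frac 1 force [-0.2 -0.   1.1] w 0.0647
shift [ 0.134 -0.072 -0.081] turn [ 0.349  0.04  -0.534]  -> step [ 0.13 -0.07 -0.08] [ 0.35  0.04 -0.53]
q [-73.4  19.7 124.2  53.   55.8 112.5]
```

Emit:
drive_tool --rows "0.03 -0.02 -0.02 0.09 0.01 -0.13; 0.06 -0.04 -0.04 0.18 0.02 -0.26; 0.09 -0.05 -0.06 0.26 0.03 -0.4; 0.13 -0.07 -0.08 0.35 0.04 -0.53; 0.13 -0.07 -0.08 0.35 0.04 -0.53"

```text
time_s: 7.13
tcp_pos: [0.3793, -0.3242, 0.0925]
orientation: [179.8, 45.2, -164.9]
force: [-0.0, 0.0, -0.6]
grip_width: 0.0643
```

```bash
python3 lp.py .05 0; python3 - <<'E'
from cell import *
import cv2
for n in("side","top"):
    f=grab_frame(n);cv2.imwrite(f"pics/{n}2.png",f["image"][:,:,::-1])
a=cv2.imread("pics/top2.png")[190:320,320:480];cv2.imwrite("pics/t2z.png",cv2.resize(a,None,fx=4,fy=4,interpolation=2))
E
```

```text
t 7.13 rem mm [ 55.7  13.7 -56. ] ang 0.3 frac 1 force [-0.   0.  -0.6] w 0.0643
shift [ 0.464  0.114 -0.466] turn [-0.004  0.003 -0.006]  -> step [ 0.46  0.11 -0.47] [-0.    0.   -0.01]
q [-74.4  21.7 127.4  63.1  52.7 130.4]
```

View pics/t2z.png

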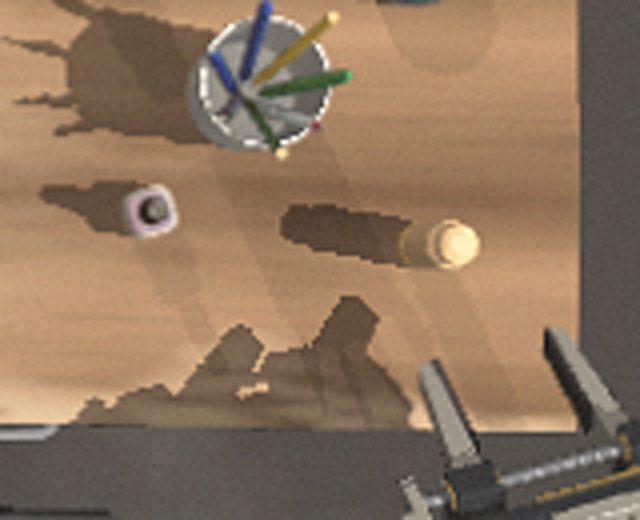

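View pics/side2.png

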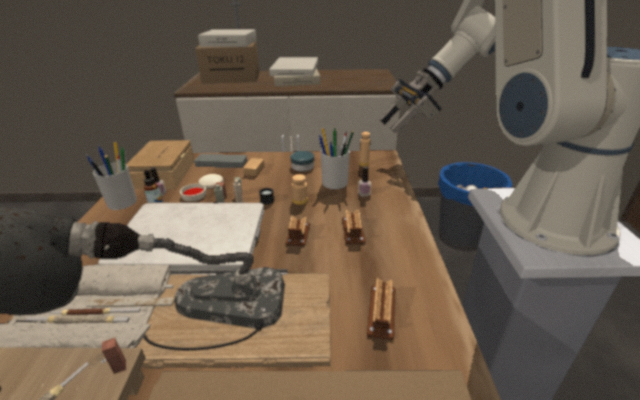

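```bash
python3 - <<'E'
from h import *
for n in("top",):print((proj(n,[[.3793,-.3242,.0925],[.422,-.314,.05],[.422,-.314,.104]])-[320,190])*4)
E
```

```text
[[466.75624956 313.40887815]
 [433.00429036 241.66884291]
 [455.18422683 240.60858362]]
```

```bash
python3 - <<'E'
from h import *
r=Rt(15.1,45.2);y=r.apply([0,1,0]);x=r.apply([1,0,0]);z=r.apply([0,0,1]);P=np.array([.3793,-.3242,.0925])
for n,(r0,r1,c0,c1) in dict(top=(230,330,390,490),side=(70,150,360,460)).items():
    a=cv2.imread(f"pics/{n}2.png")[r0:r1,c0:c1];a=cv2.resize(a,None,fx=6,fy=6,interpolation=2)
    for s in(-1,1):
      for b,col in((0,(0,0,255)),(-.019,(0,255,0)),(-.069-.019,(255,0,0))):
        for w in(-.01,.01):
          u=(proj(n,P+s*.032*y+b*z+w*x)[0]-[c0,r0])*6+2.5
          cv2.circle(a,tuple(int(v) for v in u),4,col,-1)
    cv2.imwrite(f"pics/{n}2o.png",a)
E
```

```text
(no output)
```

View pics/top2o.png

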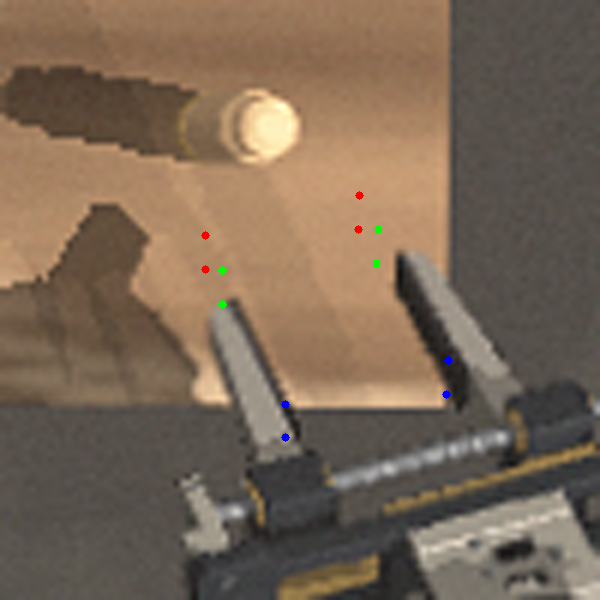

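View pics/side2o.png

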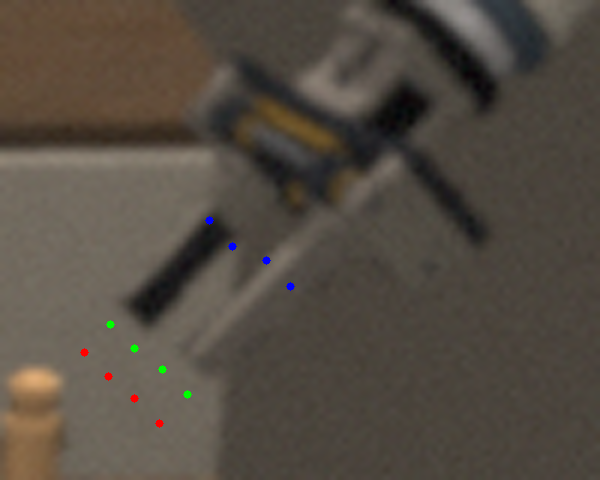

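```bash
python3 - <<'E'
from h import *
P=np.array([.16707,-.60169,.18327]);r=R.from_euler('xyz',[-179.92,0,15.5],degrees=True);y=r.apply([0,1,0]);x=r.apply([1,0,0])
n="side";r0,r1,c0,c1=0,100,400,500
a=cv2.imread(f"pics/{n}0.png")[r0:r1,c0:c1];a=cv2.resize(a,None,fx=6,fy=6,interpolation=2)
for s in(-1,1):
  for b,col in((0,(0,0,255)),(.019,(0,255,0)),(.088,(255,0,0))):
    for w in(-.01,.01):
      u=(proj(n,P+s*.046*y+[0,0,b]+w*x)[0]-[c0,r0])*6+2.5
      cv2.circle(a,tuple(int(v) for v in u),4,col,-1)
cv2.imwrite(f"pics/{n}0o.png",a)
E
```

```text
(no output)
```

View pics/side0o.png

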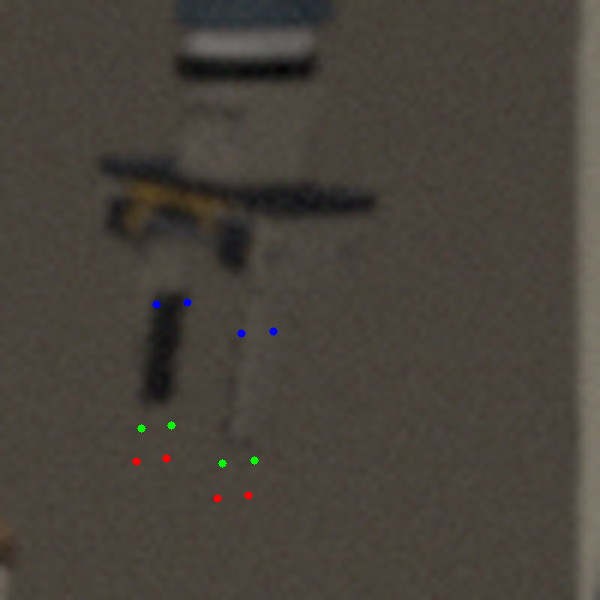

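```bash
python3 - <<'E'
from h import *
r=Rt(15.1,45.2);P=np.array([.3793,-.3242,.0925])
T=lambda x,y:(390+(x-2.5)/6,230+(y-2.5)/6)
S=lambda x,y:(360+(x-2.5)/6,70+(y-2.5)/6)
for a,b in((T(222,305),S(195,355)),(T(405,255),S(140,312))):
    X,e=tri(a,b);print(X.round(4),e,"tool frame mm",(r.inv().apply(X-P)*1000).round(1))
E
```

```text
[ 0.351  -0.293   0.1208] 1.53548914683915 tool frame mm [ -6.6  37.5 -33.6]
[ 0.3688 -0.3659  0.1165] 6.188604734973601 tool frame mm [ -2.3 -37.5 -31.8]
```

Emit:
drive_tool --rows "0.12 0.03 -0.12 0 0 0; 0.24 0.06 -0.24 0 0 0; 0.35 0.08 -0.36 0 0 0; 0.46 0.11 -0.47 0 0 0; 0.46 0.11 -0.47 0 0 0"

```text
time_s: 7.65
tcp_pos: [0.435, -0.3095, 0.0346]
orientation: [-179.9, 45.0, -164.0]
force: [-0.4, 1.6, -0.5]
grip_width: 0.0643
```

```bash
cat > look.py <<'E'
from cell import *
import cv2,sys
from h import proj
import numpy as np
tag=sys.argv[1]
for i,n in enumerate(("top","side")):
    r0,r1,c0,c1=[int(v) for v in sys.argv[2+i].split(",")]
    f=grab_frame(n)["image"][:,:,::-1].copy();cv2.imwrite(f"pics/{n}{tag}_full.png",f)
    k=min(6,int(600/(r1-r0)),int(800/(c1-c0)))
    cv2.imwrite(f"pics/{n}{tag}.png",cv2.resize(f[r0:r1,c0:c1],None,fx=k,fy=k,interpolation=2))
s=sense();print(s['time_s'],np.round(s['tcp_pos'],4),np.round(s['orientation'],1),np.round(s['force'],1),s['grip_width'])
E
python3 look.py 3 200,300,390,490 90,190,330,430
```

```text
7.75 [ 0.4339 -0.3099  0.0359] [-180.    45.  -164.1] [-0.2 -0.4  0.1] 0.064580423263348
```

View pics/top3.png

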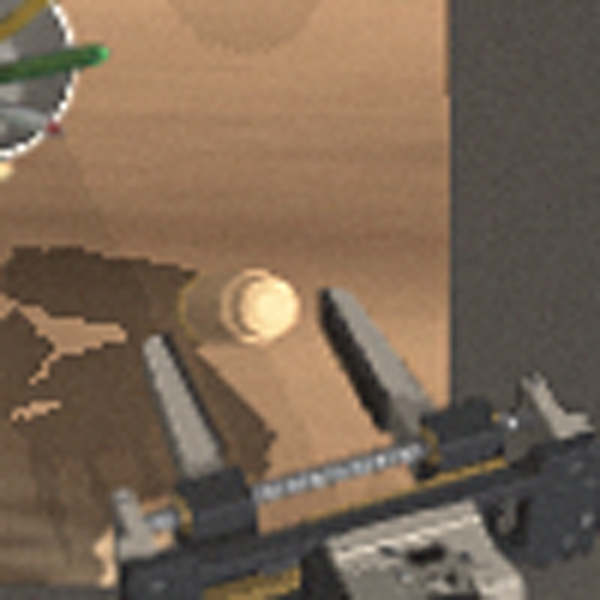

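View pics/side3.png

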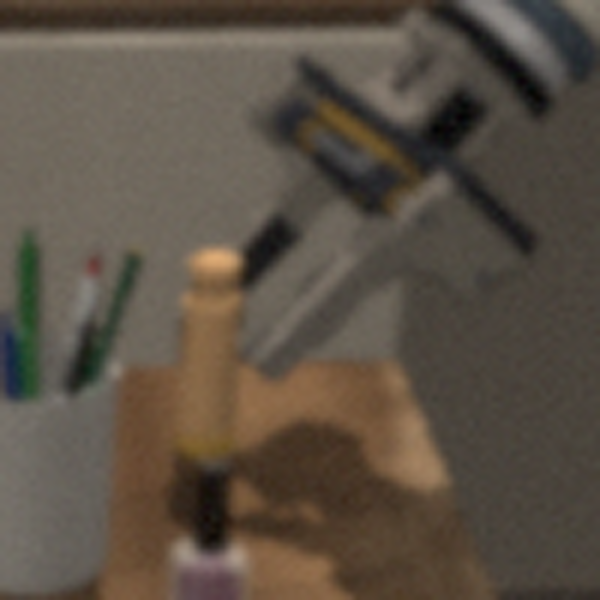

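Emit:
drive_tool --rows "0.05 0.01 -0.05 0 0 0; 0.1 0.03 -0.1 0 0 0; 0.17 0.04 -0.17 0 0 0; 0.17 0.04 -0.17 0 0 0; 0.17 0.04 -0.17 0 0 0"

```text
time_s: 8.17
tcp_pos: [0.454, -0.3052, 0.0154]
orientation: [179.9, 45.0, -164.3]
force: [-0.4, 0.4, 0.0]
grip_width: 0.064
```

Emit:
drive_tool --rows "0 0 -0.03 0 0 0; 0 0 -0.06 0 0 0; 0 0 -0.09 0 0 0; 0 0 -0.12 0 0 0; 0 0 -0.12 0 0 0"

```text
time_s: 8.58
tcp_pos: [0.4537, -0.3048, 0.0001]
orientation: [179.8, 44.9, -164.4]
force: [-0.6, 0.5, -0.3]
grip_width: 0.0644
```

```bash
python3 look.py 4 200,300,390,490 90,190,330,430
```

```text
8.6833 [ 0.4538 -0.3048  0.0005] [ 179.8   45.  -164.4] [ 1.1 -0.3  0.3] 0.06435592857972253
```

View pics/side4.png

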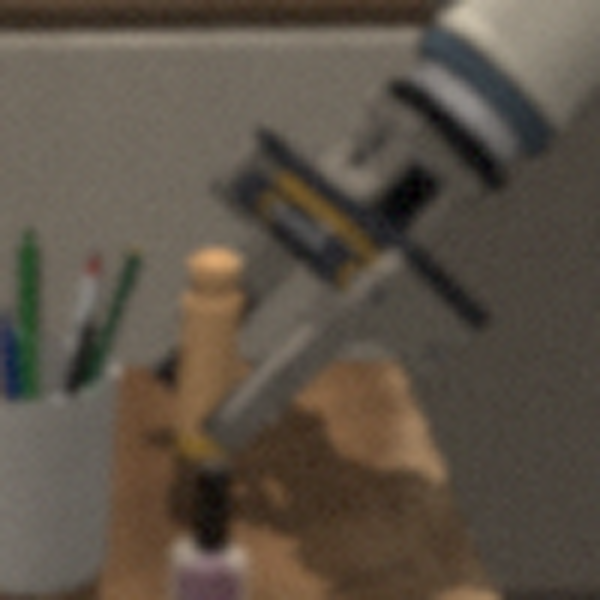

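View pics/top4.png

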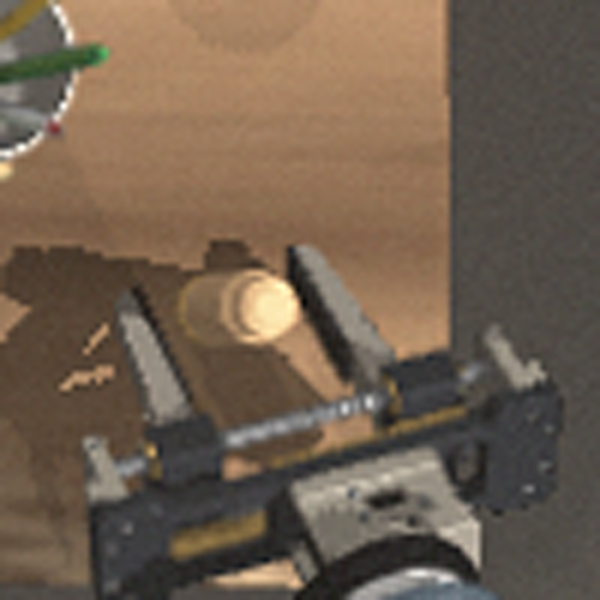

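Emit:
drive_tool --rows "0 0 0.04 0 0 0; 0.01 0 0.08 0 0 0; 0.02 0 0.12 0 0 0; 0.02 0 0.13 0 0 0; 0.02 0 0.13 0 0 0"

```text
time_s: 9.1
tcp_pos: [0.4567, -0.3053, 0.0172]
orientation: [-180.0, 45.0, -164.2]
force: [-0.7, -0.5, -0.3]
grip_width: 0.0645
```

Emit:
drive_tool --rows "0 0 0 0 0 0; 0 0 0 0 0 0; 0 0 0 0 0 0; 0 0 0 0 0 0; 0 0 0 0 0 0" --jaw 0.2 --force 20

```text
time_s: 9.52
tcp_pos: [0.4563, -0.3048, 0.0162]
orientation: [179.9, 45.0, -164.4]
force: [-0.4, 0.6, -0.2]
grip_width: 0.0331
```

```bash
python3 look.py 5 200,300,390,490 90,190,330,430
```

```text
9.6167 [ 0.4563 -0.3048  0.0162] [ 179.9   45.  -164.4] [-0.5  1.1 -0.1] 0.029087891321560616
```

View pics/side5.png

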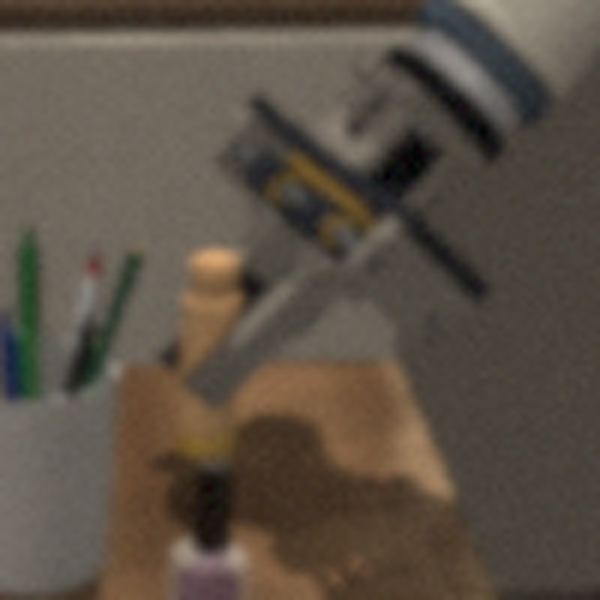

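View pics/top5.png

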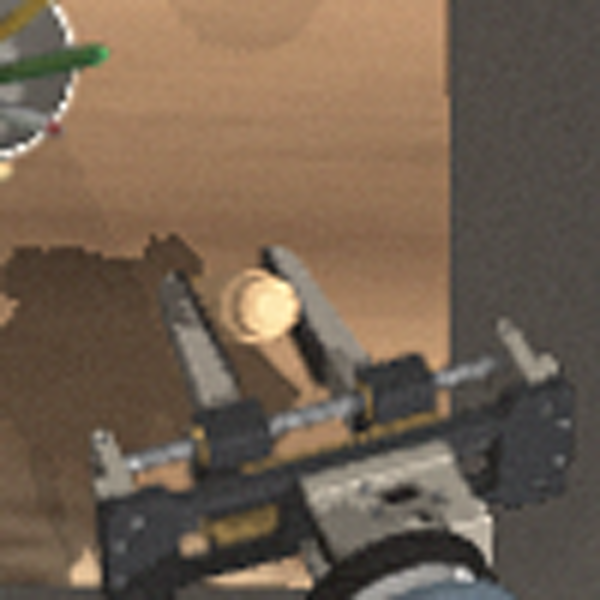

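```bash
sed -i 's/(.019-back)\*t,r/(.050-back)*t,r/' h.py; cat > pl3.py <<'E'
from k import *
from cell import sense
s=sense()
c=R.from_euler('xyz',s['orientation'],degrees=True)
P0=np.array(s['tcp_pos'])
u=np.array([-.18,-.984,0])
seat=np.array([.4484,.2611,.048])+.004*u
hov=seat+[0,0,.08]
def gp(q):
    p,r=fk(q,PR);return p-.05*r.apply([0,0,1]),r
q=path(s['qpos'],P0,c,P0+[-.03,0,.17],c,4)
p1,r1=pose([.40,0.05,.24],-60,0)
print("mid");q=path(q,P0+[-.03,0,.17],c,p1,r1,8);
p2,r2=pose(hov,-100.4,-30)
print("hov");q=path(q,p1,r1,p2,r2,6)
p3,r3=pose(seat,-100.4,-30)
print("seat",p3);q=path(q,p2,r2,p3,r3,3)
E
python3 pl3.py
```

```text
1 [-63.  27. 127.  74.  46. 127.] step 7.0
2 [-64.  21. 127.  68.  48. 135.] step 8.0
3 [-65.  15. 126.  63.  52. 142.] step 7.0
4 [-66.  10. 125.  58.  55. 149.] step 7.0
mid
1 [-59.   3. 130.  55.  47. 166.] step 18.0
2 FAIL from [-59.   3. 130.  55.  47. 166.]
hovTraceback (most recent call last):
  File "pl3.py", line 15, in <module>
    print("hov");q=path(q,p1,r1,p2,r2,6)
                   ~~~~^^^^^^^^^^^^^^^^^
  File "k.py", line 31, in path
    p=p0+(p1-p0)*i/n;b=ik(p,sl(i/n),[q])
                       ~~^^^^^^^^^^^^^^^
  File "k.py", line 22, in ik
    o=least_squares(f,np.clip(s,LO+.1,HI-.1),bounds=(LO,HI),x_scale=30)
                      ~~~~~~~^^^^^^^^^^^^^^^
    return _wrapfunc(a, 'clip', a_min, a_max, out=out, **kwargs)
    return _wrapit(obj, method, *args, **kwds)
    result = getattr(arr, method)(*args, **kwds)
    return um.clip(a, min, max, out=out, **kwargs)
           ~~~~~~~^^^^^^^^^^^^^^^^^^^^^^^^^^^^^^^^
TypeError: '>=' not supported between instances of 'NoneType' and 'float'
```

```bash
cat > pl4.py <<'E'
from k import *
from cell import sense
s=sense()
c=R.from_euler('xyz',s['orientation'],degrees=True);P0=np.array(s['tcp_pos'])
u=np.array([-.18,-.984,0])
seat=np.array([.4484,.2611,.048])+.004*u
qh=ik(*pose(seat+[0,0,.08],-100.4,-30),[[11,13,124,45,41,-13]])[0]
qs=ik(*pose(seat,-100.4,-30),[qh])[0]
ql=ik(P0+[-.02,0,.15],c,[s['qpos']])[0]
print("lift",ql.round(0),"hov",qh.round(1),"seat",qs.round(1))
sd=c.inv().apply([0,0,1])
N=9
for i in range(N+1):
    q=ql+(qh-ql)*i/N;p,r=fk(q,PR);g=p-.05*r.apply([0,0,1])
    foot=g-.052*r.apply(sd);knob=g+.052*r.apply(sd)
    # gripper body corners lowest
    cor=np.array([g-r.apply([0,0,b])+r.apply([x,y,0]) for b in(.069,.2) for x in(-.0375,.0375) for y in(-.0945,.0945)])
    print(i,q.round(0),"tcp",p.round(3),"g",g.round(3),"foot",foot.round(3),"knobz",knob[2].round(3),"bodymin",cor[np.argmin(cor[:,2])].round(3))
E
python3 pl4.py
```

```text
lift [-65.  13. 125.  61.  53. 146.] hov [ 12.8  16.1 124.5  49.2  37.4 -16.2] seat [ 12.8  26.  126.4  63.9  30.8 -33.9]
0 [-65.  13. 125.  61.  53. 146.] tcp [ 0.436 -0.305  0.166] g [ 0.402 -0.314  0.202] foot [ 0.402 -0.314  0.15 ] knobz 0.254 bodymin [ 0.355 -0.426  0.224]
1 [-56.  13. 125.  59.  51. 128.] tcp [ 0.471 -0.245  0.155] g [ 0.44  -0.258  0.192] foot [ 0.445 -0.269  0.141] knobz 0.242 bodymin [ 0.322 -0.226  0.197]
2 [-48.  14. 125.  58.  50. 110.] tcp [ 0.498 -0.181  0.145] g [ 0.47  -0.198  0.182] foot [ 0.484 -0.216  0.136] knobz 0.229 bodymin [ 0.348 -0.212  0.176]
3 [-39.  14. 125.  57.  48.  92.] tcp [ 0.517 -0.115  0.135] g [ 0.492 -0.134  0.173] foot [ 0.518 -0.153  0.133] knobz 0.214 bodymin [ 0.386 -0.196  0.163]
4 [-30.  14. 125.  56.  46.  74.] tcp [ 0.527 -0.047  0.125] g [ 0.506 -0.069  0.165] foot [ 0.543 -0.082  0.131] knobz 0.199 bodymin [ 0.433 -0.168  0.158]
5 [-22.  15. 125.  54.  44.  56.] tcp [0.529 0.022 0.116] g [ 0.511 -0.002  0.157] foot [ 0.556 -0.003  0.13 ] knobz 0.183 bodymin [ 0.419 -0.083  0.154]
6 [-13.  15. 125.  53.  43.  38.] tcp [0.522 0.09  0.108] g [0.508 0.065 0.149] foot [0.553 0.08  0.128] knobz 0.169 bodymin [ 0.456 -0.046  0.149]
7 [ -4.  15. 125.  52.  41.  20.] tcp [0.507 0.156 0.1  ] g [0.496 0.132 0.141] foot [0.535 0.162 0.126] knobz 0.157 bodymin [0.493 0.009 0.15 ]
8 [  4.  16. 125.  50.  39.   2.] tcp [0.483 0.221 0.092] g [0.476 0.196 0.135] foot [0.502 0.238 0.121] knobz 0.148 bodymin [0.52  0.084 0.158]
9 [ 13.  16. 125.  49.  37. -16.] tcp [0.452 0.282 0.085] g [0.448 0.257 0.128] foot [0.457 0.307 0.115] knobz 0.141 bodymin [0.529 0.174 0.169]
```

```bash
sed -i 's/q=ql+(qh-ql)\*i\/N;/q=ql+(qh-ql)*i\/N;q[1]-=BUMP*min(1,np.sin(np.pi*i\/N)*1.6);/; s/-.02,0,.15/-.05,0.0,.16/; s/^N=9/N=9;BUMP=13/' pl4.py; python3 pl4.py
```

```text
lift [-69.  11. 126.  58.  56. 146.] hov [ 12.8  16.1 124.5  49.2  37.4 -16.2] seat [ 12.8  26.  126.4  63.9  30.8 -33.9]
0 [-69.  11. 126.  58.  56. 146.] tcp [ 0.406 -0.305  0.176] g [ 0.372 -0.314  0.212] foot [ 0.372 -0.314  0.16 ] knobz 0.264 bodymin [ 0.325 -0.426  0.234]
1 [-60.   4. 126.  57.  54. 128.] tcp [ 0.451 -0.259  0.218] g [ 0.418 -0.269  0.254] foot [ 0.425 -0.286  0.205] knobz 0.303 bodymin [ 0.299 -0.237  0.248]
2 [-50.  -1. 126.  56.  52. 110.] tcp [ 0.488 -0.203  0.254] g [ 0.455 -0.214  0.29 ] foot [ 0.475 -0.24   0.25 ] knobz 0.33 bodymin [ 0.335 -0.231  0.269]
3 [-41.  -0. 125.  55.  50.  92.] tcp [ 0.515 -0.138  0.245] g [ 0.484 -0.152  0.282] foot [ 0.516 -0.177  0.249] knobz 0.314 bodymin [ 0.381 -0.216  0.263]
4 [-32.   0. 125.  54.  48.  74.] tcp [ 0.534 -0.069  0.237] g [ 0.505 -0.087  0.274] foot [ 0.548 -0.103  0.25 ] knobz 0.298 bodymin [ 0.39  -0.126  0.259]
5 [-23.   1. 125.  53.  46.  56.] tcp [0.543 0.002 0.229] g [ 0.517 -0.018  0.266] foot [ 0.566 -0.021  0.25 ] knobz 0.283 bodymin [ 0.427 -0.1    0.253]
6 [-14.   1. 125.  52.  44.  38.] tcp [0.543 0.075 0.221] g [0.52  0.052 0.259] foot [0.569 0.066 0.248] knobz 0.27 bodymin [ 0.469 -0.059  0.254]
7 [ -5.   2. 125.  51.  41.  20.] tcp [0.533 0.148 0.214] g [0.513 0.123 0.253] foot [0.555 0.153 0.245] knobz 0.26 bodymin [0.508 0.001 0.263]
8 [  4.   8. 125.  50.  39.   2.] tcp [0.503 0.219 0.154] g [0.49  0.193 0.196] foot [0.518 0.236 0.186] knobz 0.206 bodymin [0.531 0.081 0.223]
9 [ 13.  16. 125.  49.  37. -16.] tcp [0.452 0.282 0.085] g [0.448 0.257 0.128] foot [0.457 0.307 0.115] knobz 0.141 bodymin [0.529 0.174 0.169]
```

```bash
cat >> pl4.py <<'E'
W=[(P0,c),(P0+[-.05,0,.16],c)]
for i in range(1,N+1):
    q=ql+(qh-ql)*i/N;q[1]-=BUMP*min(1,np.sin(np.pi*i/N)*1.6);W.append(fk(q,PR))
for (a,ra),(b,rb) in zip(W,W[1:]):
    v=(rb*ra.inv()).as_rotvec();print(((b-a)/.12).round(2),(v/(np.pi/4)).round(2),"deg",np.degrees(np.linalg.norm(v)).round(0))
import pickle;pickle.dump([(p,r.as_quat()) for p,r in W],open("W.pkl","wb"))
E
python3 pl4.py | tail -10
cat > w.py <<'E'
import pickle,sys
from h import *
W=pickle.load(open("W.pkl","rb"));p,q=W[int(sys.argv[1])];to(p,R.from_quat(q),60)
E
```

```text
[-0.42  0.    1.33] [0. 0. 0.] deg 0.0
[0.37 0.38 0.35] [-0.44 -0.12  0.47] deg 30.0
[0.31 0.47 0.3 ] [-0.41 -0.13  0.47] deg 29.0
[ 0.22  0.54 -0.08] [-0.3  -0.08  0.47] deg 25.0
[ 0.15  0.57 -0.07] [-0.28 -0.12  0.48] deg 25.0
[ 0.08  0.59 -0.07] [-0.26 -0.15  0.48] deg 26.0
[-0.    0.61 -0.06] [-0.24 -0.17  0.49] deg 26.0
[-0.08  0.61 -0.06] [-0.21 -0.2   0.5 ] deg 26.0
[-0.25  0.59 -0.49] [-0.17 -0.09  0.51] deg 24.0
[-0.42  0.53 -0.58] [-0.13 -0.07  0.53] deg 25.0
```

Emit:
drive_tool --rows "0 0 0.05 0 0 0; 0 0 0.15 0 0 0; 0 0 0.3 0 0 0; -0.05 0 0.45 0 0 0; -0.1 0 0.6 0 0 0"

```text
time_s: 10.03
tcp_pos: [0.444, -0.3045, 0.089]
orientation: [179.8, 44.9, -164.4]
force: [-0.1, -0.5, -1.6]
grip_width: 0.0295
```

Emit:
drive_tool --rows "-0.06 0 0.15 0 0 0; -0.12 0 0.3 0 0 0; -0.18 0 0.45 0 0 0; -0.24 0 0.6 0 0 0; -0.32 0 0.73 0 0 0"

```text
time_s: 10.45
tcp_pos: [0.4055, -0.3047, 0.1772]
orientation: [179.9, 44.9, -164.3]
force: [0.2, -0.8, -1.5]
grip_width: 0.0296
```

```bash
python3 w.py 2; python3 look.py 6 200,350,350,510 50,190,330,480
```

```text
t 10.45 rem mm [45.7 45.4 41.1] ang 29.6 frac 1 force [ 0.2 -0.8 -1.5] w 0.0296
shift [0.38  0.378 0.343] turn [-0.443 -0.115  0.472]  -> step [0.38 0.38 0.34] [-0.44 -0.12  0.47]
q [-69.9  10.8 125.6  57.5  56.7 145.4]
10.55 [ 0.4056 -0.3059  0.178 ] [-179.8   45.  -164.2] [-0.1  0.2 -2.2] 0.029707728546809635
```

View pics/side6.png

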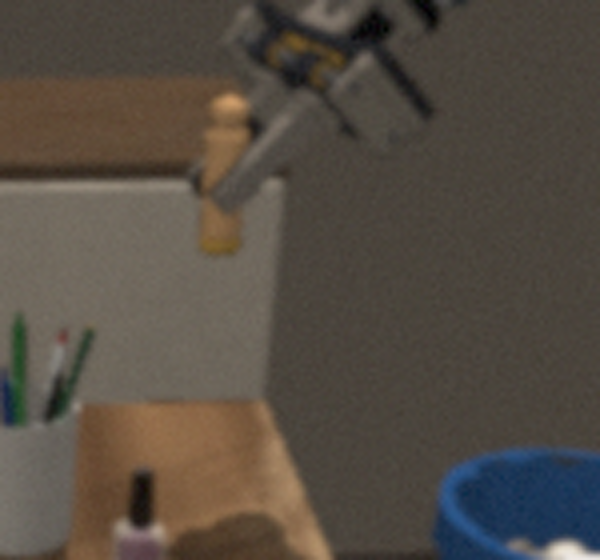

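The long stamp is held upright between the pads about (225,175), well clear of the table. On to the transit.

Emit:
drive_tool --rows "0.08 0.08 0.07 -0.09 -0.02 0.09; 0.15 0.15 0.14 -0.18 -0.05 0.19; 0.23 0.23 0.21 -0.26 -0.07 0.28; 0.3 0.3 0.28 -0.35 -0.09 0.38; 0.38 0.38 0.34 -0.44 -0.12 0.47"

```text
time_s: 10.97
tcp_pos: [0.4521, -0.2589, 0.2164]
orientation: [-154.2, 37.8, -125.5]
force: [0.2, 0.6, -0.6]
grip_width: 0.0297
```

Emit:
drive_tool --rows "0.06 0.09 0.06 -0.08 -0.03 0.09; 0.12 0.19 0.12 -0.16 -0.05 0.19; 0.18 0.28 0.18 -0.24 -0.08 0.28; 0.25 0.38 0.24 -0.32 -0.1 0.38; 0.31 0.47 0.3 -0.41 -0.13 0.47"

```text
time_s: 11.38
tcp_pos: [0.4893, -0.202, 0.2521]
orientation: [-140.4, 22.8, -97.0]
force: [0.8, 0.8, -1.0]
grip_width: 0.0296
```

Emit:
drive_tool --rows "0.04 0.11 -0.02 -0.06 -0.02 0.09; 0.09 0.22 -0.03 -0.12 -0.03 0.19; 0.13 0.32 -0.05 -0.18 -0.05 0.28; 0.18 0.43 -0.06 -0.24 -0.06 0.38; 0.22 0.54 -0.08 -0.3 -0.08 0.47"

```text
time_s: 11.8
tcp_pos: [0.5156, -0.1372, 0.2422]
orientation: [-137.6, 9.2, -75.0]
force: [-0.7, 0.1, -0.3]
grip_width: 0.0296
```

```bash
python3 w.py 5
```

```text
t 11.8 rem mm [18.1 67.9 -5.4] ang 25.4 frac 1 force [-0.7  0.1 -0.3] w 0.0296
shift [ 0.15   0.566 -0.045] turn [-0.285 -0.123  0.471]  -> step [ 0.15  0.57 -0.05] [-0.29 -0.12  0.47]
q [-42.6   0.3 125.3  55.1  50.4  90.6]
```

Emit:
drive_tool --rows "0.03 0.11 -0.01 -0.06 -0.02 0.09; 0.06 0.23 -0.02 -0.12 -0.05 0.19; 0.09 0.34 -0.03 -0.17 -0.07 0.28; 0.12 0.46 -0.04 -0.23 -0.1 0.38; 0.15 0.57 -0.05 -0.29 -0.12 0.47"

```text
time_s: 12.22
tcp_pos: [0.5329, -0.0685, 0.2356]
orientation: [-138.4, -4.8, -53.7]
force: [0.1, -0.6, -1.1]
grip_width: 0.0298
```

Emit:
drive_tool --rows "0.02 0.12 -0.01 -0.05 -0.03 0.1; 0.03 0.24 -0.03 -0.1 -0.06 0.19; 0.05 0.35 -0.04 -0.16 -0.09 0.29; 0.06 0.47 -0.06 -0.21 -0.12 0.38; 0.08 0.59 -0.07 -0.26 -0.15 0.48"

```text
time_s: 12.63
tcp_pos: [0.5421, 0.0024, 0.2271]
orientation: [-142.5, -17.6, -31.2]
force: [-0.4, -0.7, -0.9]
grip_width: 0.0299
```

Emit:
drive_tool --rows "0 0.12 -0.01 -0.05 -0.03 0.1; 0 0.24 -0.02 -0.1 -0.07 0.2; 0 0.37 -0.04 -0.14 -0.1 0.29; 0 0.49 -0.05 -0.19 -0.14 0.39; 0 0.61 -0.06 -0.24 -0.17 0.49"

```text
time_s: 13.05
tcp_pos: [0.5419, 0.0755, 0.2199]
orientation: [-150.8, -28.2, -5.8]
force: [0.3, -0.1, -1.9]
grip_width: 0.0295
```

```bash
python3 w.py 8
```

```text
t 13.05 rem mm [-8.6 72.  -6.2] ang 26.0 frac 1 force [ 0.3 -0.1 -1.9] w 0.0295
shift [-0.072  0.6   -0.052] turn [-0.214 -0.198  0.499]  -> step [-0.07  0.6  -0.05] [-0.21 -0.2   0.5 ]
q [-15.3   1.4 125.2  52.4  43.8  36.8]
```

Emit:
drive_tool --rows "-0.01 0.12 -0.01 -0.04 -0.04 0.1; -0.03 0.24 -0.02 -0.08 -0.08 0.2; -0.04 0.36 -0.03 -0.13 -0.12 0.3; -0.06 0.48 -0.04 -0.17 -0.16 0.4; -0.07 0.6 -0.05 -0.21 -0.2 0.5"

```text
time_s: 13.47
tcp_pos: [0.5335, 0.1474, 0.2141]
orientation: [-163.4, -35.7, 23.5]
force: [0.3, -0.8, -1.3]
grip_width: 0.0299
```

Emit:
drive_tool --rows "-0.05 0.12 -0.1 -0.03 -0.02 0.1; -0.1 0.24 -0.2 -0.07 -0.04 0.2; -0.15 0.35 -0.29 -0.1 -0.05 0.31; -0.2 0.47 -0.39 -0.14 -0.07 0.41; -0.25 0.59 -0.49 -0.17 -0.09 0.51"

```text
time_s: 13.88
tcp_pos: [0.5036, 0.218, 0.1551]
orientation: [-173.7, -34.2, 52.4]
force: [-0.1, 0.0, -1.6]
grip_width: 0.0297
```

Emit:
drive_tool --rows "-0.08 0.11 -0.06 -0.03 -0.01 0.11; -0.17 0.21 -0.12 -0.05 -0.03 0.21; -0.25 0.32 -0.18 -0.08 -0.04 0.32; -0.34 0.42 -0.24 -0.1 -0.06 0.42; -0.42 0.53 -0.3 -0.13 -0.07 0.53"

```text
time_s: 14.3
tcp_pos: [0.4522, 0.2812, 0.1189]
orientation: [-179.7, -30.1, 79.5]
force: [-0.6, 0.3, -1.9]
grip_width: 0.0295
```

```bash
python3 w.py 10;python3 look.py 7 170,290,150,310 190,360,300,470
```

```text
t 14.3 rem mm [  0.    0.6 -34.2] ang 0.3 frac 1 force [-0.6  0.3 -1.9] w 0.0295
shift [ 0.     0.005 -0.285] turn [-0.004 -0.005 -0.002]  -> step [ 0.    0.   -0.29] [-0. -0. -0.]
q [ 11.7  12.4 122.9  44.4  41.8 -11. ]
14.4 [0.4523 0.2821 0.119 ] [-179.7  -30.1   79.5] [-0.5 -0.7 -1.7] 0.029573683863022854
```

View pics/side7.png

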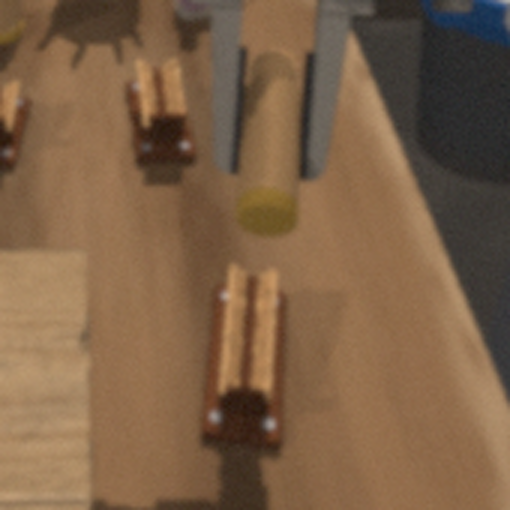

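View pics/top7.png

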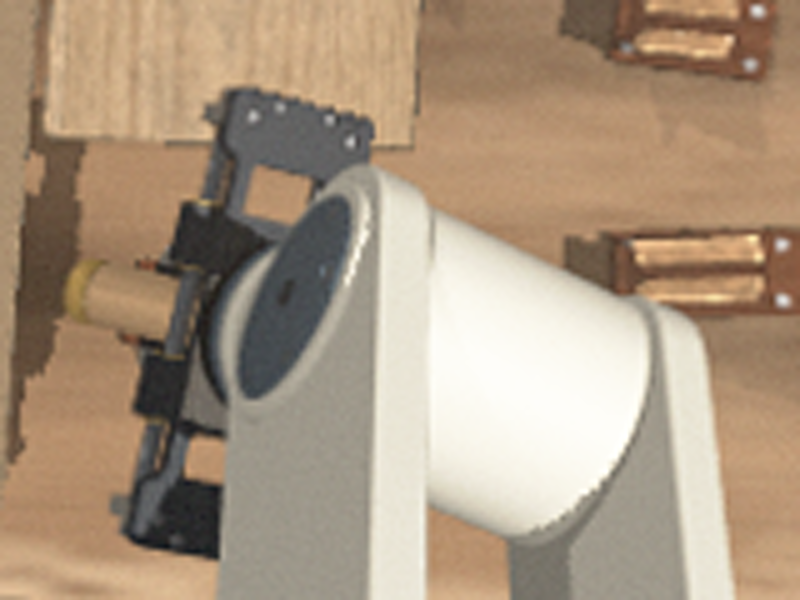

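```bash
python3 - <<'E'
from h import *
print(proj("side",[.4568,.3069,.1489]),proj("top",[.4568,.3069,.1489]))
P0=onz("top",(150+82/5,170+290/5),.149);print(P0)
# with the side foot centre pixel
print(tri((150+(80-2)/5,170+(291-2)/5),(300+(268-1)/3,190+(211-1)/3)))
E
```

```text
[[388.25705261 262.23139941]] [[164.15108914 226.99893453]]
[0.45470751 0.30159421 0.149     ]
(array([0.45514458, 0.30319337, 0.14982055]), np.float64(0.17378875095361748))
```

Emit:
drive_tool --rows "-0.01 -0.06 -0.1 0 0 0; -0.02 -0.08 -0.3 0 0 0; -0.02 -0.08 -0.5 0 0 0; -0.02 -0.08 -0.68 0 0 0; -0.02 -0.08 -0.78 0 0 0"

```text
time_s: 14.82
tcp_pos: [0.4506, 0.2701, 0.0246]
orientation: [-179.6, -30.1, 79.1]
force: [-1.4, 1.1, -0.4]
grip_width: 0.0297
```

Emit:
drive_tool --rows "0 0 0 0 0 0; 0 0 -0.02 0 0 0"

```text
time_s: 14.98
tcp_pos: [0.4514, 0.2708, 0.0243]
orientation: [-179.7, -30.2, 79.2]
force: [0.8, -0.1, -0.8]
grip_width: 0.0292
```

```bash
python3 look.py 8 170,290,150,310 230,350,320,440
```

```text
15.0833 [0.452 0.271 0.025] [-179.8  -30.2   79.3] [ 1.   0.5 -1.2] 0.02946565753401123
```

View pics/side8.png

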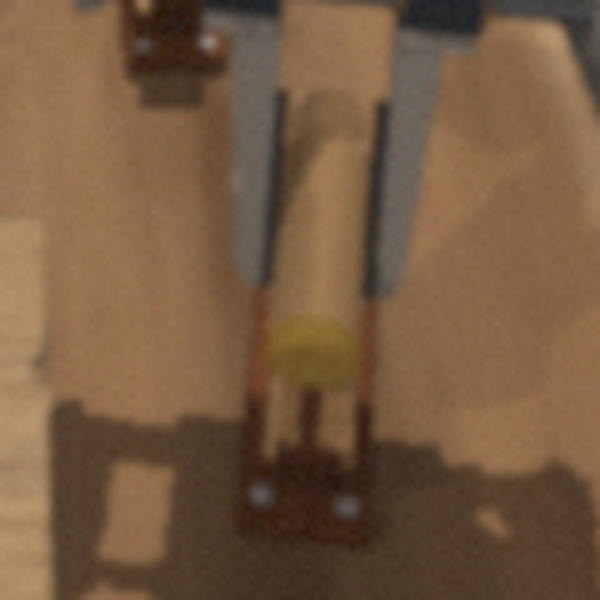

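View pics/top8.png

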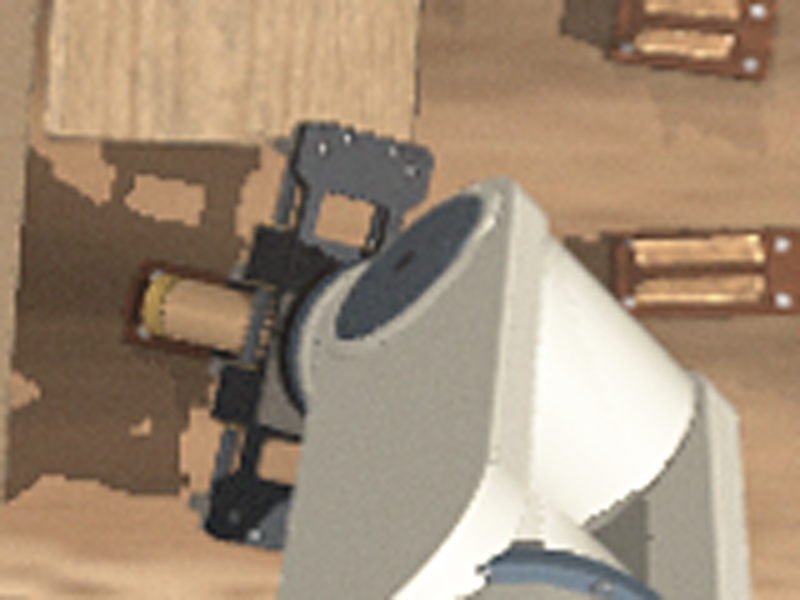

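Emit:
drive_tool --rows "0 0 -0.03 0 0 0; 0 0 -0.06 0 0 0; 0 0 -0.09 0 0 0; 0 0 -0.1 0 0 0; 0 0 -0.1 0 0 0"

```text
time_s: 15.5
tcp_pos: [0.4512, 0.2711, 0.0125]
orientation: [-179.8, -30.2, 79.3]
force: [-0.8, -0.1, -0.7]
grip_width: 0.0296
```

Emit:
drive_tool --rows "0 0 -0.015 0 0 0; 0 0 -0.03 0 0 0; 0 0 -0.03 0 0 0"

```text
time_s: 15.75
tcp_pos: [0.4508, 0.2717, 0.0094]
orientation: [-179.7, -30.3, 79.4]
force: [-4.9, 1.4, 5.3]
grip_width: 0.0295
```

Emit:
drive_tool --rows "-0.01 0 0 0 0 0; -0.012 0 -0.01 0 0 0; -0.012 0 -0.01 0 0 0"

```text
time_s: 16.0
tcp_pos: [0.4503, 0.2715, 0.0088]
orientation: [-179.8, -30.3, 79.4]
force: [-4.4, -3.9, 14.0]
grip_width: 0.0295
```

Emit:
drive_tool --rows "-0.005 0 0.006 0 0 0; 0 0.02 0.001 0 0 0; 0.004 0.04 -0.004 0 0 0; 0.004 0.05 -0.006 0 0 0"

```text
time_s: 16.33
tcp_pos: [0.4514, 0.277, 0.0074]
orientation: [-179.9, -30.2, 79.4]
force: [-0.1, -4.7, 6.6]
grip_width: 0.0293
```

```bash
python3 look.py 9 170,290,150,310 230,350,320,440
```

```text
16.4333 [0.4514 0.2771 0.0074] [-179.9  -30.2   79.4] [-0.7 -1.7  4.1] 0.02958997488279856
```

View pics/side9.png

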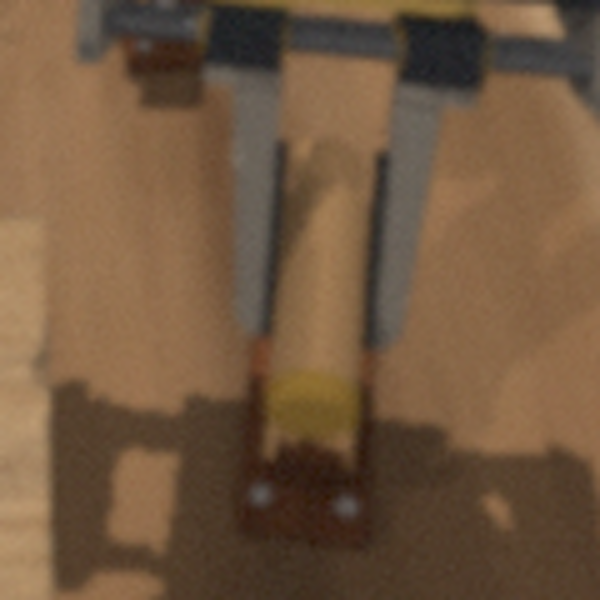

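Emit:
drive_tool --rows "0.002 0.012 -0.002 0 0 0; 0.004 0.024 -0.005 0 0 0; 0.006 0.036 -0.008 0 0 0; 0.007 0.04 -0.01 0 0 0"

```text
time_s: 16.77
tcp_pos: [0.4523, 0.282, 0.0061]
orientation: [-179.9, -30.2, 79.4]
force: [1.1, -4.7, 6.2]
grip_width: 0.029
```

Emit:
drive_tool --rows "0.002 0.01 -0.002 0 0 0; 0.004 0.02 -0.004 0 0 0; 0.004 0.02 -0.004 0 0 0"

```text
time_s: 17.02
tcp_pos: [0.4525, 0.2844, 0.0055]
orientation: [-179.8, -30.2, 79.3]
force: [4.7, 0.1, 0.5]
grip_width: 0.0295
```

Emit:
drive_tool --rows "0.002 0.01 -0.002 0 0 0; 0.004 0.02 -0.005 0 0 0; 0.004 0.02 -0.005 0 0 0"

```text
time_s: 17.27
tcp_pos: [0.4529, 0.2867, 0.005]
orientation: [-179.9, -30.2, 79.4]
force: [2.8, -4.0, 3.7]
grip_width: 0.0295
```

```bash
python3 look.py 10 170,290,150,310 230,350,320,440
```

```text
17.3667 [0.4529 0.2867 0.005 ] [-179.8  -30.2   79.3] [ 3.4 -2.9  3.8] 0.029815248153407
```

View pics/side10.png

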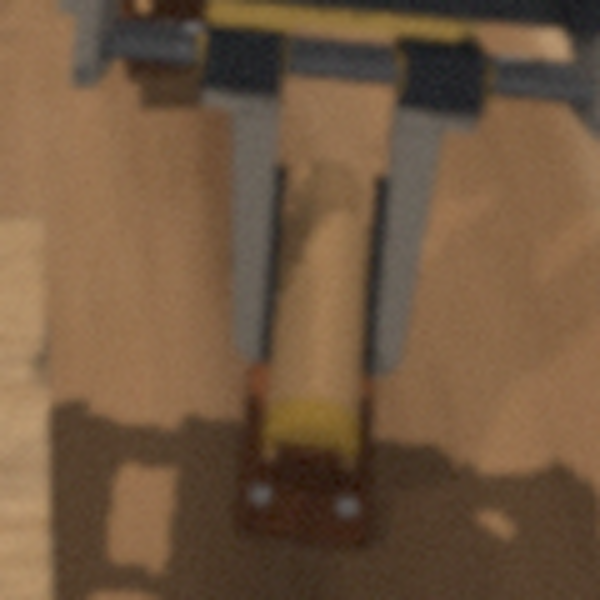

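View pics/top10.png

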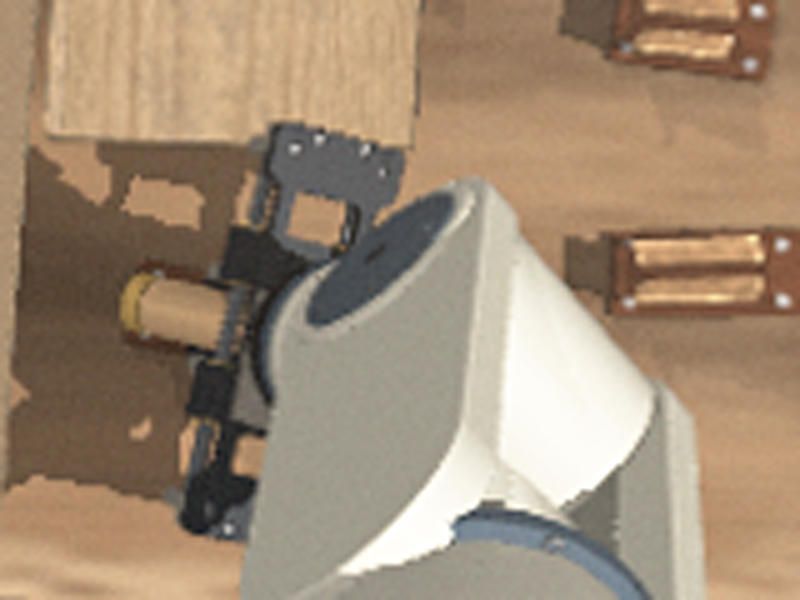

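Emit:
drive_tool --rows "0.001 0.008 -0.002 0 0 0; 0.003 0.016 -0.004 0 0 0; 0.003 0.016 -0.004 0 0 0"

```text
time_s: 17.62
tcp_pos: [0.4531, 0.2872, 0.0045]
orientation: [-179.9, -30.1, 79.4]
force: [-0.7, -18.9, 16.3]
grip_width: 0.0296
```

Emit:
drive_tool --rows "-0.001 -0.007 0.004 0 0 0; -0.001 -0.007 0.004 0 0 0"

```text
time_s: 17.78
tcp_pos: [0.4528, 0.2873, 0.005]
orientation: [-179.8, -30.2, 79.3]
force: [1.6, -9.1, 8.8]
grip_width: 0.03
```

Emit:
drive_tool --rows "0 0 0 0 0 0; 0 0 0 0 0 0; 0 0 0 0 0 0; 0 0 0 0 0 0; 0 0 0 0 0 0" --jaw 0.7

```text
time_s: 18.2
tcp_pos: [0.4521, 0.288, 0.0047]
orientation: [-179.7, -30.2, 79.4]
force: [1.0, -0.1, 0.9]
grip_width: 0.0609
```

```bash
python3 look.py 11 170,290,150,310 230,350,320,440
```

```text
18.3 [0.4524 0.2879 0.0048] [-179.8  -30.2   79.4] [1.  0.3 0.2] 0.06406604158017765
```

View pics/side11.png

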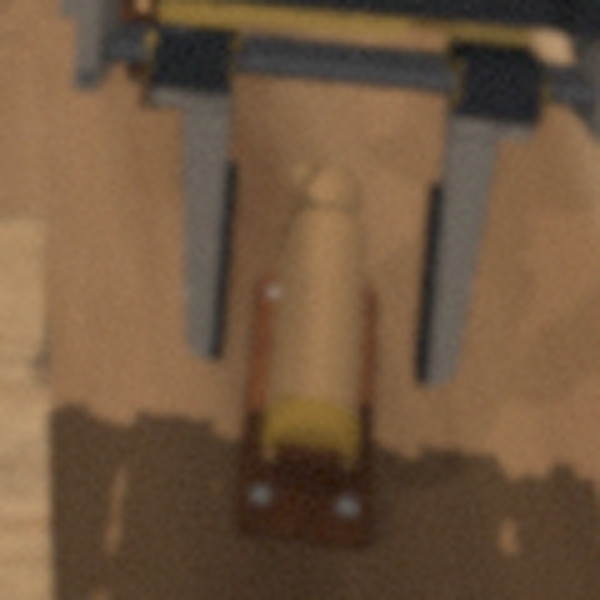

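Emit:
drive_tool --rows "-0.01 -0.06 0.11 0 0 0; -0.03 -0.16 0.29 0 0 0; -0.06 -0.33 0.58 0 0 0; -0.08 -0.45 0.8 0 0 0; -0.1 -0.5 0.9 0 0 0" --jaw 0.65

```text
time_s: 18.72
tcp_pos: [0.4416, 0.2265, 0.1157]
orientation: [180.0, -30.2, 79.4]
force: [2.0, 0.2, -0.0]
grip_width: 0.0597
```

```bash
python3 look.py 12 170,290,150,310 230,350,320,440; cat > pl5.py <<'E'
from k import *
from cell import sense
s=sense();q0=np.array(s['qpos']);print("q0",q0.round(1))
AZ=-95.7;g=np.array([.609,-.108,.032])
best=None
for tilt in (30,40):
    b=ik(*pose(g,AZ,tilt));b2=ik(*pose(g,AZ,tilt,.08),[b[0]]);print(tilt,b[0].round(0),b2[0].round(0))
u=np.array([-.099,-.995,0]);seat=np.array([.6055,.038,.048])
for tilt in (-35,-45):
    b=ik(*pose(seat,AZ,tilt));b2=ik(*pose(seat+[0,0,.08],AZ,tilt),[b[0]]);print(tilt,b[0].round(0),b2[0].round(0))
qp=ik(*pose(g,AZ,40,.08),[ik(*pose(g,AZ,40))[0]])[0]
N=8;W=[(np.array(s['tcp_pos']),R.from_euler('xyz',s['orientation'],degrees=True))]
for i in range(1,N+1):
    q=q0+(qp-q0)*i/N;q[1]-=6*np.sin(np.pi*i/N);p,r=fk(q,PR);W.append((p,r));t=r.apply([0,0,1])
    tip=p-.031*t
    cor=np.array([p-.05*t-r.apply([0,0,b])+r.apply([x,y,0]) for b in(.069,.2) for x in(-.0375,.0375) for y in(-.0945,.0945)])
    print(i,q.round(0),"tip",tip.round(3),"body",cor[np.argmin(cor[:,2])].round(3))
for (a,ra),(b,rb) in zip(W,W[1:]):
    v=(rb*ra.inv()).as_rotvec();print(((b-a)/.12).round(2),(v/(np.pi/4)).round(2),"deg",np.degrees(np.linalg.norm(v)).round(0))
import pickle;pickle.dump([(p,r.as_quat()) for p,r in W],open("W.pkl","wb"))
E
python3 pl5.py
```

```text
18.8167 [0.442  0.2272 0.1151] [179.9 -30.3  79.4] [0.5 0.8 0.3] 0.05959371144666349
q0 [  4.6  11.2 125.5  44.4  44.  -17.7]
30 [  5.  39. 101. -38.  53.  38.] [  9.  33.  99. -34.  61.  35.]
40 [  9.  42. 100. -46.  60.  47.] [ 14.  38.  97. -41.  67.  44.]
-35 [-14.  37. 104.  44.  54. -40.] [-14.  30. 103.  41.  60. -34.]
-45 [-18.  41. 103.  52.  61. -49.] [-18.  34. 103.  49.  66. -43.]
1 [  6.  12. 122.  34.  47. -10.] tip [0.444 0.186 0.137] body [0.53  0.104 0.199]
2 [  7.  14. 118.  23.  50.  -2.] tip [0.451 0.159 0.131] body [0.544 0.088 0.199]
3 [  8.  16. 115.  12.  53.   5.] tip [0.464 0.125 0.124] body [0.561 0.066 0.197]
4 [  9.  18. 111.   2.  55.  13.] tip [0.483 0.085 0.116] body [0.588 0.114 0.194]
5 [ 10.  22. 108.  -9.  58.  21.] tip [0.507 0.044 0.107] body [0.614 0.085 0.177]
6 [ 11.  27. 104. -20.  61.  28.] tip [0.537 0.002 0.097] body [0.643 0.056 0.158]
7 [ 12.  32. 101. -31.  64.  36.] tip [ 0.572 -0.036  0.087] body [0.677 0.028 0.139]
8 [ 14.  38.  97. -41.  67.  44.] tip [ 0.613 -0.069  0.079] body [0.715 0.007 0.122]
[ 0.02 -0.23 -0.05] [-0.13  0.06  0.07] deg 7.0
[ 0.05 -0.26 -0.06] [-0.15  0.05  0.05] deg 8.0
[ 0.1  -0.32 -0.07] [-0.18  0.05  0.03] deg 8.0
[ 0.15 -0.37 -0.07] [-0.2   0.04  0.02] deg 9.0
[ 0.2  -0.39 -0.07] [-0.21  0.02  0.01] deg 10.0
[ 0.24 -0.39 -0.07] [-0.22  0.01  0.  ] deg 10.0
[ 0.3  -0.36 -0.06] [-0.23 -0.02  0.01] deg 10.0
[ 0.35 -0.31 -0.04] [-0.23 -0.05  0.02] deg 11.0
```

View pics/side12.png

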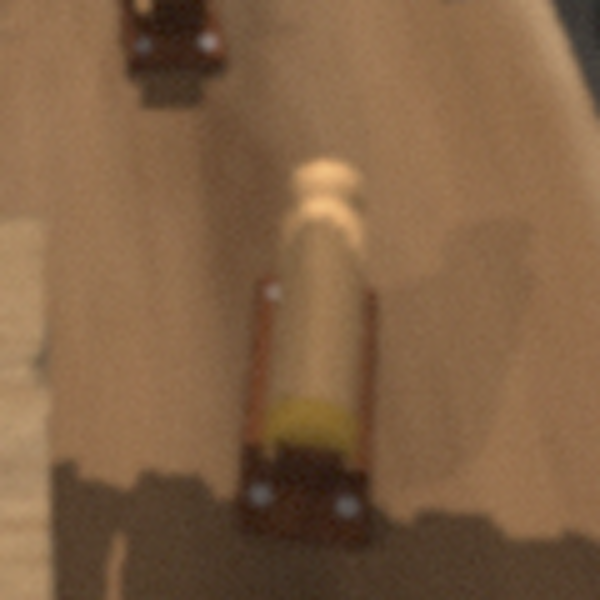

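Emit:
drive_tool --rows "0.01 -0.15 0 -0.08 0.04 0.04; 0.03 -0.3 -0.02 -0.17 0.07 0.08; 0.07 -0.47 -0.05 -0.27 0.1 0.11; 0.12 -0.64 -0.1 -0.37 0.13 0.13; 0.17 -0.81 -0.12 -0.46 0.16 0.15"

```text
time_s: 19.23
tcp_pos: [0.461, 0.1303, 0.0972]
orientation: [-175.2, -8.5, 84.7]
force: [0.4, 0.6, 0.1]
grip_width: 0.0598
```

```bash
python3 w.py 5; python3 w.py 8
```

```text
t 19.23 rem mm [ 42.5 -91.5 -21.1] ang 18.2 frac 1 force [0.4 0.6 0.1] w 0.0598
shift [ 0.354 -0.762 -0.176] turn [-0.399  0.057  0.016]  -> step [ 0.35 -0.76 -0.18] [-0.4   0.06  0.02]
q [  8.   15.3 114.4  11.6  53.7   5.7]
t 19.23 rem mm [ 149.9 -219.1  -42.2] ang 48.7 frac 0.55 force [0.4 0.6 0.1] w 0.0598
shift [ 1.249 -1.826 -0.352] turn [-1.083 -0.002  0.021]  -> step [ 0.68 -1.   -0.19] [-0.59 -0.    0.01]
q [  8.   15.3 114.4  11.6  53.7   5.7]
```

Emit:
drive_tool --rows "0.12 -0.18 0.03 -0.11 0 0; 0.25 -0.36 0.06 -0.22 0 0; 0.37 -0.54 0.06 -0.33 0 0; 0.5 -0.72 0.04 -0.44 0 0; 0.62 -0.9 0.02 -0.54 0 0.01"

```text
time_s: 19.65
tcp_pos: [0.5363, 0.023, 0.0998]
orientation: [-177.5, 15.7, 85.1]
force: [-0.3, 0.3, -0.5]
grip_width: 0.0597
```

Emit:
drive_tool --rows "0.12 -0.16 0 -0.11 0 0; 0.24 -0.33 0 -0.22 0 0; 0.36 -0.5 -0.02 -0.33 0 0; 0.48 -0.7 -0.04 -0.44 0 0; 0.62 -0.9 -0.06 -0.53 0 0.01"

```text
time_s: 20.07
tcp_pos: [0.6098, -0.0845, 0.0913]
orientation: [-179.8, 39.4, 84.6]
force: [-1.0, 0.8, -0.4]
grip_width: 0.0597
```

```bash
cat > sp.py <<'E'
from h import *
import sys
g=np.array([.609,-.108,float(sys.argv[1])]);p,r=pose(g,-95.7,40,float(sys.argv[2]));to(p,r)
E
python3 sp.py .032 .08; python3 look.py 13 110,250,270,430 110,250,230,390
```

```text
t 20.07 rem mm [  1.1  -4.3 -36.4] ang 0.6 frac 1 force [-1.   0.8 -0.4] w 0.0597
shift [ 0.009 -0.036 -0.303] turn [-0.013 -0.003 -0.003]  -> step [ 0.01 -0.04 -0.3 ] [-0.01 -0.   -0.  ]
q [ 14.2  34.5  96.7 -39.5  69.8  40.8]
20.1667 [ 0.6093 -0.0855  0.0894] [-179.5   39.4   84.7] [-0.4  0.8 -0.5] 0.059917758983356384
```

View pics/side13.png

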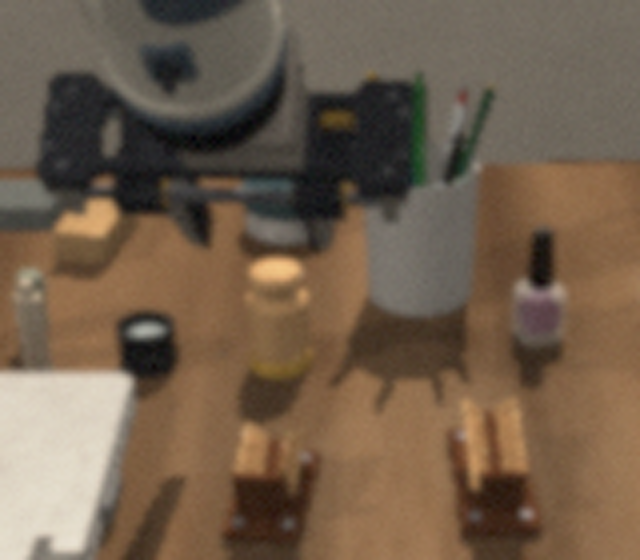

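View pics/top13.png

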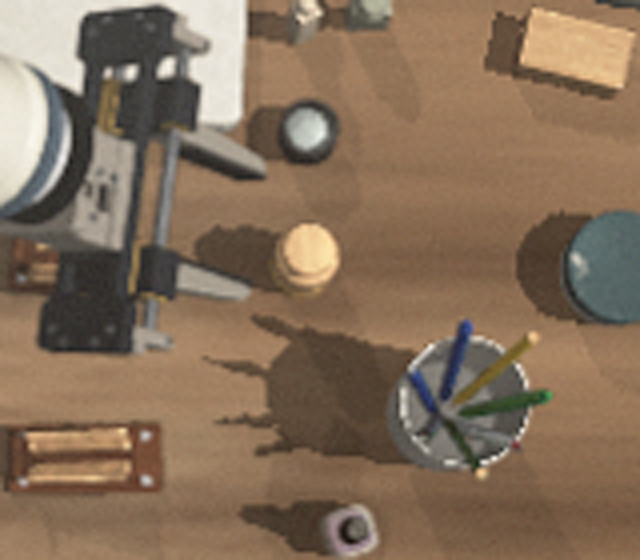

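```bash
python3 - <<'E'
from h import *
r=R.from_euler('xyz',[-179.5,39.4,84.7],degrees=True);P=np.array([.6093,-.0855,.0894]);t=r.apply([0,0,1]);y=r.apply([0,1,0])
tip=P-.031*t;print("tip",tip,t,y)
for s in(-1,0,1):
    print(s,(proj("top",tip+s*.03*y)-[270,110])*4,(proj("side",tip+s*.03*y)-[230,110])*4)
print("stamp",(proj("top",[[.609,-.108,.072],[.609,-.108,0]])-[270,110])*4,(proj("side",[[.609,-.108,.072],[.609,-.108,0]])-[230,110])*4)
E
```

```text
tip [ 0.61138684 -0.06593321  0.11335383] [-0.06731742 -0.63118671 -0.77270415] [ 0.99517514 -0.09788239 -0.00674329]
-1 [[236.10573099 276.88126317]] [[316.25007704 233.73953067]]
0 [[242.26862209 226.85197155]] [[265.46241488 232.43251988]]
1 [[248.38037016 177.20779848]] [[214.99858664 231.13880577]]
stamp [[308.06835229 244.98318394]
 [299.19274655 263.96251381]] [[276.42559338 261.25554563]
 [281.53574882 359.24642539]]
```

Emit:
drive_tool --rows "0 -0.01 -0.08 -0.01 0 0; 0 -0.02 -0.16 -0.01 0 0; 0 -0.03 -0.24 -0.01 0 0; 0 -0.03 -0.29 -0.01 0 0; 0 -0.03 -0.29 -0.01 0 0"

```text
time_s: 20.58
tcp_pos: [0.6086, -0.089, 0.0574]
orientation: [-179.9, 39.7, 84.3]
force: [-0.5, 0.1, -0.3]
grip_width: 0.0595
```

```bash
python3 sp.py .032 0
```

```text
t 20.58 rem mm [ -2.8 -51.  -63.7] ang 0.4 frac 1 force [-0.5  0.1 -0.3] w 0.0595
shift [-0.023 -0.425 -0.531] turn [-0.008 -0.001  0.001]  -> step [-0.02 -0.43 -0.53] [-0.01 -0.    0.  ]
q [ 13.9  37.2  97.5 -40.7  67.2  43.3]
```

Emit:
drive_tool --rows "0 -0.11 -0.13 0 0 0; -0.01 -0.22 -0.27 0 0 0; -0.01 -0.33 -0.4 0 0 0; -0.02 -0.42 -0.52 0 0 0; -0.02 -0.42 -0.52 0 0 0"

```text
time_s: 21.0
tcp_pos: [0.6053, -0.1411, -0.0053]
orientation: [-179.8, 39.7, 84.3]
force: [-0.5, 0.7, -0.2]
grip_width: 0.0598
```

```bash
python3 sp.py .032 0; python3 look.py 14 110,250,270,430 110,250,230,390
```

```text
t 21.0 rem mm [ 0.5  1.1 -1. ] ang 0.4 frac 1 force [-0.5  0.7 -0.2] w 0.0598
shift [ 0.004  0.009 -0.008] turn [-0.007 -0.003  0.003]  -> step [ 0.    0.01 -0.01] [-0.01 -0.    0.  ]
q [  9.5  41.7  99.7 -45.1  60.3  46. ]
21.1 [ 0.6072 -0.1395 -0.0032] [180.   39.7  84.2] [ 0.1 -0.5 -0.3] 0.05975590397791719
```

View pics/top14.png

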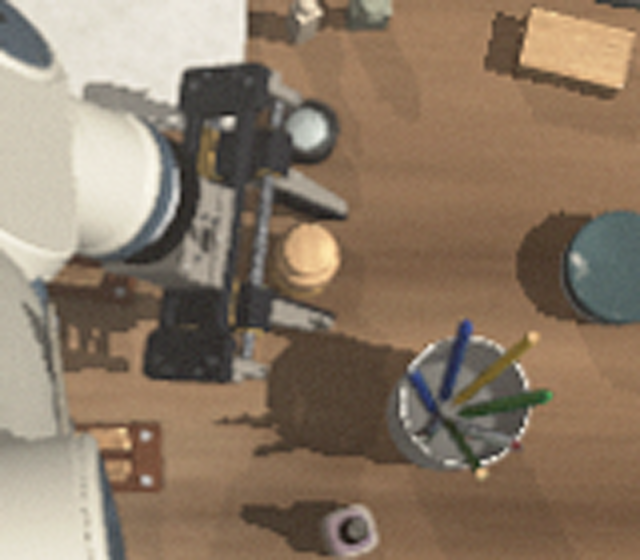

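View pics/side14.png

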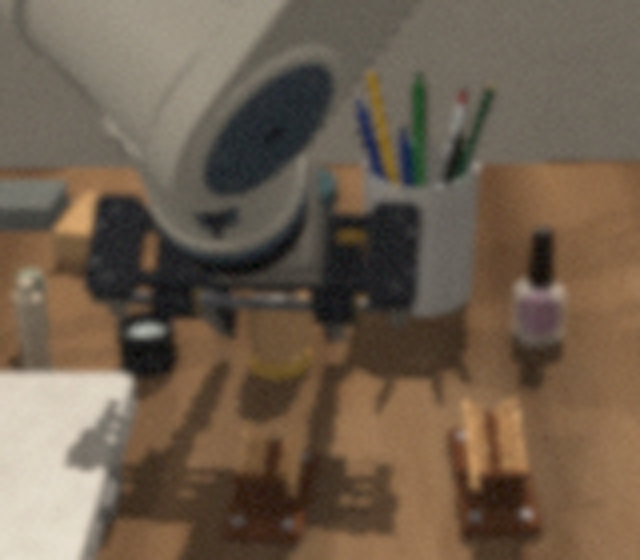

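Emit:
drive_tool --rows "0 0 0 0 0 0; 0 0 0 0 0 0; 0 0 0 0 0 0; 0 0 0 0 0 0; 0 0 0 0 0 0" --jaw 0.3 --force 20

```text
time_s: 21.52
tcp_pos: [0.608, -0.1389, -0.0025]
orientation: [179.9, 39.7, 84.2]
force: [-1.9, 3.3, 5.2]
grip_width: 0.0397
```

Emit:
drive_tool --rows "0 0 0.05 0 0 0; 0 0 0.15 0 0 0; 0 0 0.3 0 0 0; 0 0 0.45 0 0 0; 0 0 0.6 0 0 0"

```text
time_s: 21.93
tcp_pos: [0.6074, -0.1394, 0.07]
orientation: [180.0, 39.7, 84.2]
force: [-0.4, -0.1, -1.4]
grip_width: 0.0395
```

```bash
cat > pl6.py <<'E'
from k import *
from cell import sense
s=sense();q0=np.array(s['qpos']);print("t",s['time_s'],"q0",q0.round(1),s['grip_width'],s['force'])
AZ=-95.7
u=np.array([-.099,-.995,0]);ax=np.r_[u[:2]*np.cos(np.radians(15)),np.sin(np.radians(15))]
seat=np.array([.6055,.038,.048])
g=seat+ax*(-.036+.032)+.010*ax+[0,0,.08]   # grasp pt 32 above foot is 4mm below centre ; 10 mm upslope
qp=ik(*pose(g,AZ,-35),[[-14,30,103,41,60,-34]])[0];print(qp.round(1),g)
c=R.from_euler('xyz',s['orientation'],degrees=True);sd=c.inv().apply([0,0,1])
N=6;W=[(np.array(s['tcp_pos']),c)]
p1,r1=pose(g,AZ,-35)
sl=Slerp([0,1],R.concatenate([c,r1]));q=q0
g0=W[0][0]-.05*c.apply([0,0,1])
for i in range(1,N+1):
    f=i/N;gg=g0+(g-g0)*f+[0,0,.07*np.sin(np.pi*f)];r=sl(f);p=gg+.05*r.apply([0,0,1]);b=ik(p,r,[q])
    q=b[0];W.append((p,r));t=r.apply([0,0,1])
    foot=gg-.032*r.apply(sd)
    cor=np.array([gg-r.apply([0,0,b])+r.apply([x,y,0]) for b in(.069,.2) for x in(-.0375,.0375) for y in(-.0945,.0945)])
    print(i,q.round(0),"g",gg.round(3),"foot",foot.round(3),"tip",(gg+.019*t).round(3),"body",cor[np.argmin(cor[:,2])].round(3))
for (a,ra),(b,rb) in zip(W,W[1:]):
    v=(rb*ra.inv()).as_rotvec();print(((b-a)/.12).round(2),(v/(np.pi/4)).round(2),"deg",np.degrees(np.linalg.norm(v)).round(0))
import pickle;pickle.dump([(p,r.as_quat()) for p,r in W],open("W.pkl","wb"))
E
python3 pl6.py; python3 look.py 15 110,250,270,430 110,250,230,390
```

```text
t 21.9333 q0 [  9.6  35.3  99.  -42.7  65.3  40.6] 0.03953374771672613 [-0.37322497 -0.13124084 -1.4120651 ]
[-14.9  30.  102.8  40.5  60.7 -33.9] [0.60492624 0.03223342 0.12955291]
1 [  6.  28.  99. -30.  62.  28.] g [ 0.61  -0.084  0.147] foot [ 0.61  -0.077  0.116] tip [ 0.609 -0.093  0.13 ] body [ 0.522 -0.01   0.191]
2 [  2.  24.  98. -17.  61.  16.] g [ 0.609 -0.061  0.176] foot [ 0.61  -0.048  0.147] tip [ 0.608 -0.066  0.158] body [0.52  0.002 0.233]
3 [-2. 22. 98. -3. 61.  5.] g [ 0.608 -0.038  0.189] foot [ 0.61  -0.018  0.164] tip [ 0.608 -0.038  0.17 ] body [0.518 0.012 0.256]
4 [-7. 22. 99. 12. 60. -7.] g [ 0.607 -0.014  0.183] foot [0.609 0.01  0.162] tip [ 0.607 -0.011  0.164] body [ 0.508 -0.054  0.244]
5 [-11.  25. 101.  26.  59. -20.] g [0.606 0.009 0.161] foot [0.609 0.037 0.146] tip [0.607 0.016 0.143] body [ 0.506 -0.042  0.21 ]
6 [-15.  30. 103.  41.  61. -34.] g [0.605 0.032 0.13 ] foot [0.608 0.063 0.121] tip [0.606 0.043 0.114] body [ 0.692 -0.047  0.165]
[-0.    0.27  0.27] [ 0.28 -0.03  0.  ] deg 12.0
[0.   0.28 0.21] [ 0.28 -0.03  0.  ] deg 12.0
[0.   0.28 0.09] [ 0.28 -0.03  0.  ] deg 12.0
[ 0.    0.28 -0.04] [ 0.28 -0.03  0.  ] deg 12.0
[ 0.    0.28 -0.16] [ 0.28 -0.03  0.  ] deg 12.0
[ 0.    0.27 -0.22] [ 0.28 -0.03  0.  ] deg 12.0
22.0333 [ 0.6094 -0.1392  0.0719] [179.6  39.6  84. ] [ 0.2 -0.8 -0.9] 0.039501875109791695
```

View pics/side15.png

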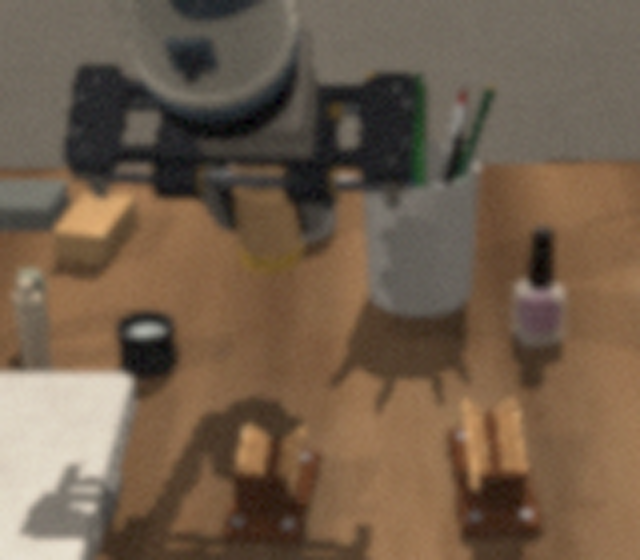

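Short stamp lifted, grip 39.5 mm. Rotating over to its rest.

Emit:
drive_tool --rows "0 0.13 0.15 0.13 -0.01 0; 0 0.27 0.28 0.27 -0.03 0; 0 0.41 0.4 0.41 -0.05 0; 0 0.55 0.48 0.55 -0.06 0; 0 0.69 0.54 0.7 -0.08 0"

```text
time_s: 22.45
tcp_pos: [0.6087, -0.0552, 0.1353]
orientation: [179.3, 7.7, 84.1]
force: [-0.1, 0.4, -1.6]
grip_width: 0.0396
```

Emit:
drive_tool --rows "0 0.13 0.02 0.13 -0.01 0; 0 0.27 0.01 0.27 -0.03 0; 0 0.41 -0.01 0.41 -0.05 0; 0 0.55 -0.06 0.55 -0.06 0; 0 0.69 -0.12 0.7 -0.08 0"

```text
time_s: 22.87
tcp_pos: [0.6088, 0.0265, 0.1203]
orientation: [179.0, -24.0, 84.2]
force: [-0.9, 0.5, -2.3]
grip_width: 0.0397
```

```bash
python3 w.py 6
```

```text
t 22.87 rem mm [ -1.   34.3 -31.7] ang 11.1 frac 1 force [-0.9  0.5 -2.3] w 0.0397
shift [-0.009  0.286 -0.265] turn [ 0.246 -0.004  0.014]  -> step [-0.01  0.29 -0.26] [ 0.25 -0.    0.01]
q [-12.7  24.2 101.5  28.1  59.5 -22.2]
```

Emit:
drive_tool --rows "0 0.1 -0.03 0.08 0 0; 0 0.2 -0.06 0.16 0 0.01; -0.01 0.29 -0.1 0.25 0 0.01; -0.01 0.29 -0.12 0.25 0 0.01"

```text
time_s: 23.2
tcp_pos: [0.6044, 0.0609, 0.102]
orientation: [-179.1, -35.1, 83.6]
force: [0.1, -1.1, -2.0]
grip_width: 0.0393
```

```bash
python3 w.py 6;python3 look.py 16 140,260,230,390 170,290,240,360; python3 - <<'E'
from h import *
from cell import sense
s=sense();r=R.from_euler('xyz',s['orientation'],degrees=True);g=np.array(s['tcp_pos'])-.05*r.apply([0,0,1])
u=np.array([-.099,-.995,0]);ax=np.r_[u[:2]*.966,.259];f=g-.032*ax
print("g",g,"foot",f,(proj("side",f)-[240,170])*5,(proj("top",f)-[230,140])*5)
E
```

```text
t 23.2 rem mm [  3.3  -0.1 -13.4] ang 0.8 frac 1 force [ 0.1 -1.1 -2. ] w 0.0393
shift [ 0.028 -0.001 -0.112] turn [-0.004 -0.016  0.003]  -> step [ 0.03 -0.   -0.11] [-0.   -0.02  0.  ]
q [-15.7  28.9 102.3  39.5  62.7 -32.6]
23.3 [0.6054 0.0603 0.1031] [-179.3  -34.8   83.7] [-0.2  0.4 -1. ] 0.039481392765233325
g [0.60292536 0.03185285 0.14415   ] foot [0.60598564 0.06261029 0.135862  ] [[274.25189901  84.52015534]] [[225.47016864 128.17318023]]
```

View pics/side16.png

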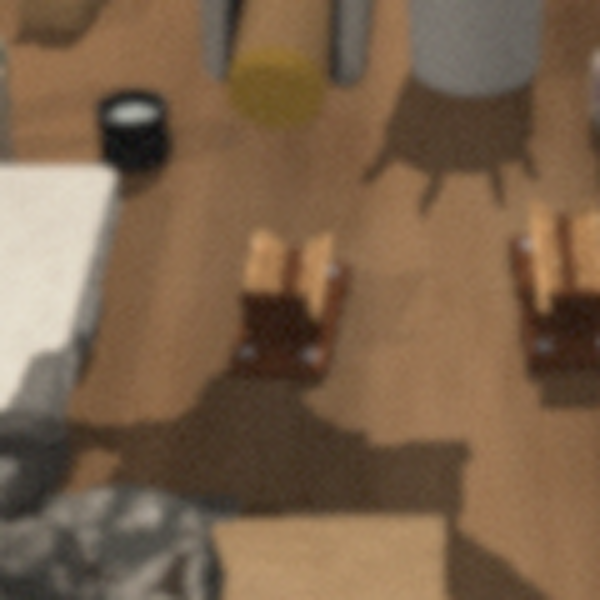

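View pics/top16.png

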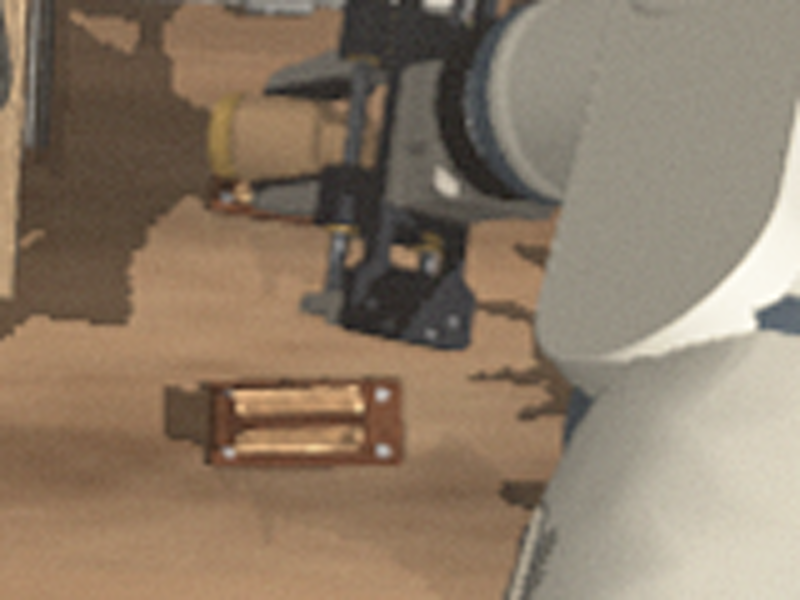

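```bash
python3 - <<'E'
from h import *
print(tri((230+(222-2)/5,140+(136-2)/5),(240+(278-2)/5,170+(88-2)/5)))
# rest axis at foot y
S=lambda x,y:(240+(x-2)/5,170+(y-2)/5)
# board front corners and rear via side at z=.008
for p in((232,372),(320,378),(345,268)):print(onz("side",S(*p),0.0))
E
```

```text
(array([0.604124  , 0.06498601, 0.13633726]), np.float64(1.9959422438051202))
[0.6316918  0.07500542 0.        ]
[0.59307812 0.07989878 0.        ]
[ 0.58457521 -0.00235229  0.        ]
```

Emit:
drive_tool --rows "0.01 0 -0.1 0 0 0; 0.03 0 -0.25 0 0 0; 0.03 0 -0.4 0 0 0; 0.03 0 -0.55 0 0 0; 0.03 0 -0.66 0 0 0"

```text
time_s: 23.72
tcp_pos: [0.6098, 0.0611, 0.024]
orientation: [-179.5, -34.8, 84.0]
force: [0.1, -0.4, -0.9]
grip_width: 0.0395
```

Emit:
drive_tool --rows "0 0 0 0 0 0; 0 0 0 0 0 0"

```text
time_s: 23.88
tcp_pos: [0.6096, 0.0613, 0.0251]
orientation: [-179.4, -34.9, 83.9]
force: [0.2, -0.2, -1.8]
grip_width: 0.0399
```

```bash
python3 look.py 17 140,260,230,390 170,290,240,360
```

```text
23.9833 [0.6105 0.061  0.0262] [-179.5  -34.9   84. ] [-0.1 -0.3 -1.4] 0.04000443999956569
```

View pics/side17.png

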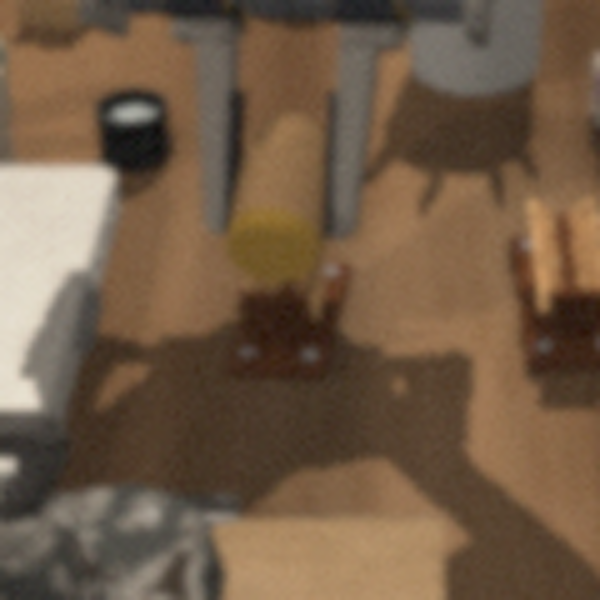

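View pics/top17.png

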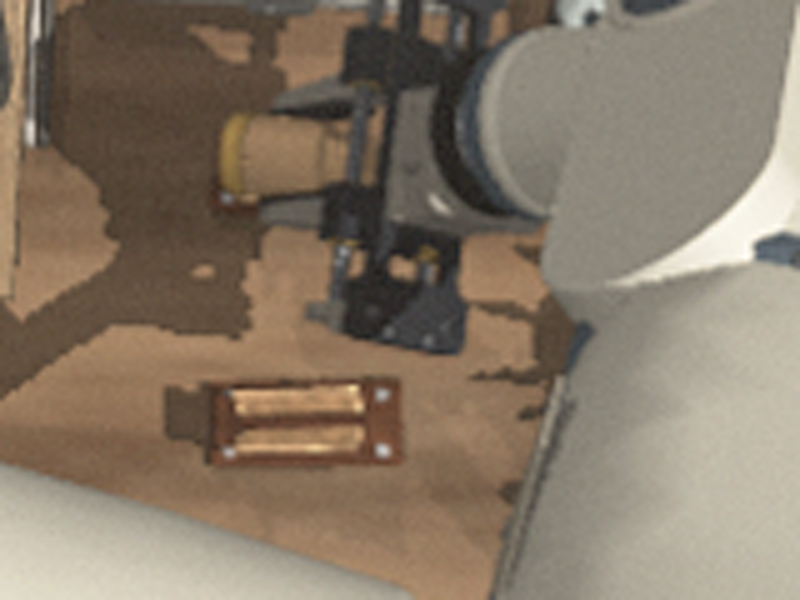

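```bash
python3 - <<'E'
from h import *
for f in([.608,.0633,.0588],[.6108,.0633,.0588]):
    print((proj("side",f)-[240,170])*5+2,(proj("top",f)-[230,140])*5+2)
T=lambda x,y:(165+(x-2)/5,150+(y-2)/5)
# V groove line between wings, in top0 zoom: near end (563,120)?, far (660,124)
E
python3 - <<'E'
import cv2
a=cv2.imread("pics/top0.png")[160:190,265:315];cv2.imwrite("pics/z1.png",cv2.resize(a,None,fx=12,fy=12,interpolation=2))
a=cv2.imread("pics/side0.png")[210:250,280:320];cv2.imwrite("pics/z2.png",cv2.resize(a,None,fx=12,fy=12,interpolation=2))
E
```

```text
[[280.92165441 245.11351563]] [[236.38892727 154.54100124]]
[[274.33243219 245.19468126]] [[236.60014176 148.91864933]]
```

View pics/z1.png

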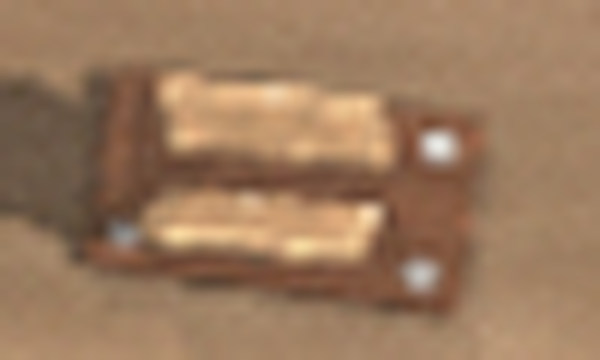

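View pics/z2.png

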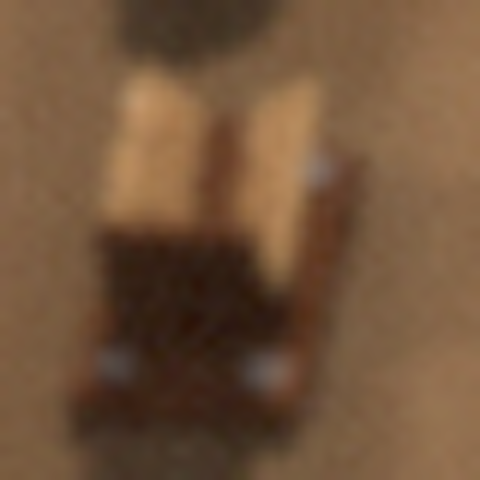

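Emit:
drive_tool --rows "-0.01 0 -0.03 0 0 0; -0.015 0 -0.06 0 0 0; -0.015 0 -0.09 0 0 0; -0.015 0 -0.11 0 0 0; -0.015 0 -0.11 0 0 0"

```text
time_s: 24.4
tcp_pos: [0.6077, 0.061, 0.0116]
orientation: [-179.4, -34.9, 83.9]
force: [0.1, 0.9, -0.1]
grip_width: 0.0395
```

Emit:
drive_tool --rows "0 0 -0.01 0 0 0; 0 0 -0.02 0 0 0; 0 0 -0.02 0 0 0"

```text
time_s: 24.65
tcp_pos: [0.608, 0.061, 0.0095]
orientation: [-179.4, -34.9, 83.9]
force: [0.9, 0.4, -1.4]
grip_width: 0.0393
```

Emit:
drive_tool --rows "0 0 -0.01 0 0 0; 0 0 -0.015 0 0 0; 0 0 -0.015 0 0 0"

```text
time_s: 24.9
tcp_pos: [0.6084, 0.061, 0.0081]
orientation: [-179.5, -34.9, 83.9]
force: [1.2, -0.1, 0.2]
grip_width: 0.0396
```

Emit:
drive_tool --rows "0 0 -0.01 0 0 0; 0 0 -0.015 0 0 0; 0 0 -0.015 0 0 0"

```text
time_s: 25.15
tcp_pos: [0.6086, 0.0611, 0.0076]
orientation: [-179.5, -35.0, 83.9]
force: [-3.0, -2.6, 10.8]
grip_width: 0.0396
```

Emit:
drive_tool --rows "0 0 -0.006 0 0 0; 0 0 -0.012 0 0 0; 0 0 -0.012 0 0 0"

```text
time_s: 25.4
tcp_pos: [0.6086, 0.0612, 0.0073]
orientation: [-179.5, -35.1, 84.0]
force: [-6.4, -5.6, 22.0]
grip_width: 0.0396
```

Emit:
drive_tool --rows "-0.005 0 0.013 0 0 0; -0.003 0.02 0.008 0 0 0; -0.001 0.04 0.002 0 0 0; 0.001 0.06 -0.003 0 0 0; 0.001 0.06 -0.003 0 0 0"

```text
time_s: 25.82
tcp_pos: [0.6091, 0.066, 0.0054]
orientation: [-179.7, -34.8, 84.0]
force: [-6.9, -16.6, 15.9]
grip_width: 0.0397
```

```bash
python3 look.py 18 140,260,230,390 190,270,270,350
```

```text
25.9167 [0.6091 0.066  0.0054] [-179.6  -34.8   84. ] [ -6.7 -15.9  16.1] 0.04000572306966812
```

View pics/side18.png

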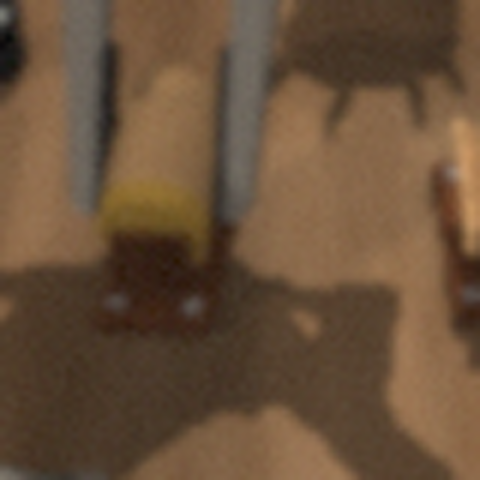

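Emit:
drive_tool --rows "-0.006 -0.01 0.008 0 0 0; -0.006 -0.01 0.008 0 0 0"

```text
time_s: 26.08
tcp_pos: [0.6087, 0.0661, 0.0058]
orientation: [-179.6, -34.9, 83.9]
force: [1.4, -8.5, 7.9]
grip_width: 0.0396
```

Emit:
drive_tool --rows "0 0 0 0 0 0; 0 0 0 0 0 0; 0 0 0 0 0 0; 0 0 0 0 0 0; 0 0 0 0 0 0" --jaw 0.7

```text
time_s: 26.5
tcp_pos: [0.607, 0.0674, 0.0049]
orientation: [-179.4, -34.9, 83.9]
force: [-0.2, -0.4, -0.5]
grip_width: 0.0644
```

```bash
python3 look.py 19 140,260,230,390 190,270,270,350
```

```text
26.6 [0.6072 0.0672 0.0051] [-179.4  -34.9   83.9] [-0.  -0.3 -0. ] 0.06457081994319462
```

View pics/side19.png

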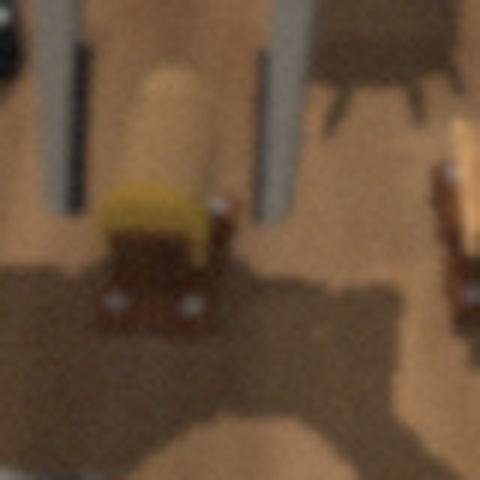

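Emit:
drive_tool --rows "-0.005 -0.04 0.06 0 0 0; -0.01 -0.12 0.17 0 0 0; -0.02 -0.24 0.34 0 0 0; -0.04 -0.36 0.51 0 0 0; -0.05 -0.48 0.68 0 0 0"

```text
time_s: 27.02
tcp_pos: [0.6009, 0.0086, 0.0881]
orientation: [-179.4, -34.9, 83.9]
force: [0.5, 0.4, -0.9]
grip_width: 0.064
```

Emit:
drive_tool --rows "-0.1 0 0.2 0 0 0; -0.3 0 0.4 0 0 0; -0.5 0 0.6 0 0 0; -0.7 0 0.8 0 0 0; -0.9 0 0.9 0 0 0"

```text
time_s: 27.43
tcp_pos: [0.4931, 0.0089, 0.1977]
orientation: [-179.6, -34.9, 84.0]
force: [-0.0, -0.5, 0.7]
grip_width: 0.0642
```

```bash
python3 look.py 20 140,270,150,450 150,350,250,450
```

```text
27.5333 [0.4915 0.009  0.1973] [-179.6  -34.9   84. ] [-0.4 -0.1 -0.6] 0.06449724391395224
```

View pics/side20.png

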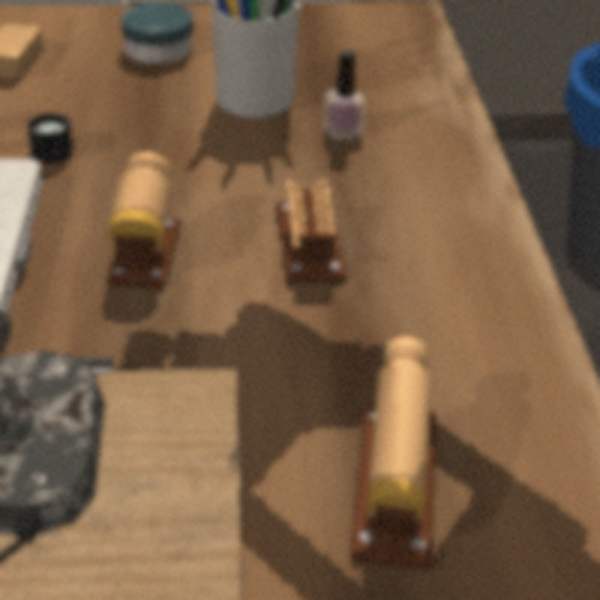

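View pics/top20.png

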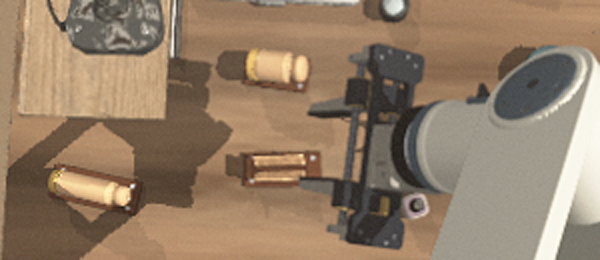

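```bash
python3 - <<'E'
from cell import *
import cv2,numpy as np
grab_frame("side")
for l,a in(("pen_pot_mid",[.5166,-.1698,.0748]),("wax_tin_mid",[.6104,-.2819,.0323]),("small_bottle_mid",[.443,-.1276,.0329])):
    r=recognise("side",l);print(l,np.round(np.array(r[0]["at"])-a,4) if r else r)
print(sense()['time_s'],sense()['force']);print(job_done())
E
```

```text
pen_pot_mid [-0.0022  0.001  -0.0027]
wax_tin_mid [ 0.0003 -0.002   0.0007]
small_bottle_mid [-0.0016 -0.0004 -0.0007]
27.7333 [ 0.55855078 -0.36985463 -0.55389094]
the job is handed in; nothing more can be done
None
```

Both stamps are in their rests and the job was handed in at 27.7 s. The long stamp is in the longest rest, the short one in the shortest, and the middle rest is empty. I lowered each stamp until it touched the trough, then slid it down until its brass foot met the stop plate. At the stop I felt about 19 N for the long stamp and 16 N for the short one. I eased that off before opening the jaws.

**Last checks:** Pictures from both cameras show each foot at its stop and each knob at the raised end. Measured again from the side camera, the pen pot, wax tin and small bottle are all within 3 mm of where they started, which is within measuring error. The gripper was well clear of everything, with no force on the tool.

**What disagreed:** The reported tool tip lies about 31 mm beyond the visible fingertips. I noticed it in both cameras before the first grasp. Lowering the reported tip to table height without any contact confirmed it, so I allowed for the offset in every grasp and placing. The first approach to the long stamp also ran into a wrist joint limit, and I changed the direction of approach.

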